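Sweep a checked kit off the sorting tray

TASK

The kit on the raised sorting tray is checked: slide the shutter of the tray's corner mouth fully open by its upright tab, sweep the power module, the ring coil and the crystal can along the deck and out through the mouth so that they drop into the black parts tray standing below it, then slide the shutter fully shut again. Only push with the fingertips or the outside of the fingers: do not pinch anything, press hard on it or lift it. The big capacitor belongs to the next job, so leave it standing where it is on the deck, and leave the parts tray, the marker and the tweezers where they are.

Things in the scene. Friction and masses are not known exactly. Their poses are not given: they have to be found in the camera images.
- sort_tray: Raised sheet-metal sorting tray, fixed. Origin: on the bench (z = 0) under its middle; +x to its far side, +y to its left. Flat deck, top 50 mm above the bench, inside the rims x -115 to +130, y -130 to +130 mm. Rims 3 mm thick, tops at z 68 mm. The right-hand rim (y -130) has a mouth at the near corner, x -115 to -16 mm; inside, a slanting guide plate runs from its far end to x +15, y -99 mm.
- mouth (a point): Middle of the mouth (99 mm wide), on the deck, in the line of the right-hand rim: x -65.5, y -130, z 50 mm in sort_tray's frame. Here the deck runs on level as a lip to y -157 mm, between two 12 mm high cheeks at the mouth's ends. Parts pushed over the lip's end drop into the parts tray.
- shutter (a joint): Slide of the steel shutter plate that closes the mouth, in m: 0 = shut at its stop, 0.106 = fully open at its other stop; it moves along sort_tray's +x to open. About 1.2 N of friction; stays where it is left; may start up to 12 mm ajar. The plate stands just outside the rim at y -138 mm, its top edge 68 mm above the bench.
- shutter_tab (a point): Middle of the shutter's tab, 80 mm above the bench: an upright steel ear 3 mm thick along sort_tray's x (5 mm at its beaded top), 26 mm wide (y -138 to -164 mm), top 98 mm above the bench, 30 mm above rim and shutter. At x -30 mm when shut, +76 mm when open. Push its near (-x) face to open, its far (+x) face to shut.
- parts_tray: Black open plastic parts tray, 138 x 198 mm, 43 mm high, loose on the bench under the lip, its rim below the lip. Origin: centre of its underside; its long side is its y axis. Inside: x -62 to +62, y -92 to +92 mm, floor 2 mm up; a 29 mm high partition at y -20 mm. The larger bay (y above -19) lies under the mouth.
- power_module: Flat power module, black with silvery metal lid and pins along its long sides, 30 x 56 x 14 mm, about 45 g, lying on the deck. Origin: centre of its underside, long side along its y.
- coil: Small ring coil wound with copper wire, 22 mm in diameter, 11 mm high, about 20 g, lying flat on the deck. Origin: centre of its underside.
- crystal: Small silvery metal crystal can, 14 x 22 x 9 mm, about 12 g, lying on the deck. Origin: centre of its underside, long side along its y.
- capacitor: Big dark electrolytic capacitor, a can 30 mm in diameter, 54 mm tall, standing upright on the deck near its left near corner. Origin: centre of its underside. To be left standing.
- marker: Black marker, 131 x 12 x 12 mm, lying on the bench near the sorting tray. Origin: centre of its underside. To be left alone.
- tweezers: Steel tweezers, 121 x 10 x 9 mm, lying on the bench near the parts tray. Origin: centre of its underside. To be left alone.
Not all that is in view belongs to the job. What is shaped like the power_module but red or yellow is not meant. Leave any orange or yellow look-alike of the capacitor alone.

How it is judged:
By the outcome, as a careful person would: the job done as asked, in the order asked, and still so for the second after the job is handed in, with the robot touching nothing.
It also fails if it takes over 72 s, if anything falls off the work surface, if the arm or the gripper's body presses on something with over 40 N, if the wrist force passes 120 N, or if a joint passes its speed limit or range.

ROBOT

A 7-joint arm with a two-finger parallel gripper is mounted at the origin on a cart in front of the work surface, level with it; the furniture and walls round the work are solid. World frame = base frame: x ahead of the robot, y to its left, z up, the work surface at z = 0. Lengths are in m, angles in rad, forces in N, time in s.
With the tool pointing down it reaches from about 0.425 to 1.025 m from the base axis. Payload 9.4 kg.
Tool frame: the origin (TCP) lies at the very end of the fingers, on their centre line; the grasp point (between the pads) lies 19 mm behind it; z points along the fingers, y is the line along which they close (so a half turn about z gives the same grasp; the last joint's range is limited). The gripper opens to 85 mm and grips with 20 to 120 N. Pads are 22 mm wide; open, the fingers measure 114 mm over their backs; the gripper's body (76 mm by 85 mm) begins 54 mm behind the grasp point. The pads swing forward as they close: fully open they stand 13 mm farther back than shut.
Start: joints at [-1.383, 0.599, -0.003, 1.599, 0.002, 0.943, -0.08], TCP at [0.19, 0.7, 0.231] pointing down, gripper open.
Joint ranges: [-2.57, 2.57], [-0.35, 1.97], [-1.29, 1.29], [0.11, 2.56], [-1.05, 4.19], [0.11, 1.86], [-2.63, 2.63]. Speed limits (rad/s): [2.22, 2.22, 3.01, 3.01, 3.14, 3.14, 3.14].

INTERFACE

Orientations are given as a 3x3 rotation matrix whose columns are the frame's x, y, z axes.
In Python, from plant import arm, camera gives the robot as it stands.
- The arm moves only by the tool arm_command, never from a script. Its argument "series" is a list of rows, each an object of numbers: "grip": the opening, from 0 (shut) to 1 (fully open); "x", "y", "z": the shift along the tool's x, y, z each as a share of 1 m, from -1 to 1; "wx", "wy", "wz": the turn, a rotation vector about the tool's x, y, z each as a share of pi rad, from -1 to 1. In form: [{"grip": .., "x": .., "y": .., "z": .., "wx": .., "wy": .., "wz": ..}, ...]. A call has 1 to 12 rows; each row shifts and turns the commanded pose from where the row before left it, along the tool's axes as they then stand; what a row does not reach is not made up. A row lasts 1/12 s, in which the tool goes at most 41.7 mm and 7.16 degrees, less where a joint would pass 70% of its speed; a pose out of reach is approached as far as the arm can. A call with a number of a shift or a turn outside -1 to 1 is refused whole. A call with a gripper value outside its range is refused whole. The fingers move at their own pace and stop on an object; "force" is the grip in N (left out, the last holds). Time passes only in rows, so rows that do not move let the fingers close. It gives the time, the measured TCP pose, the force, the opening and the grip force at its end, in the units of the state.
- arm.read_state(): the state, without advancing time (a new reading comes with each control period).
- camera(name): name is "scene" or "side" or "wrist"; returns a dict with "image" (480x640x3 uint8, red, green, blue), "fx", "fy", "cx", "cy" (pixels), "k1" (the pictures are not rectified: a ray, as slopes to the right and down, at radius r is drawn at 1 + k1 r^2 times it, then the intrinsics apply), "rvec" (rotation vector, rad) and "tvec" (3), from world to camera coordinates, as OpenCV has them. Camera axes: x right, y down, z forward; pixel columns grow to the right and rows downward; lengths in m; the calibration is good to about 2 mm. A picture is of the moment at which its call begins. There is no depth.
- arm.hand_in(): hands the job in; it is judged then, once.
The state is a dict: "t": time; "qpos": joint angles; "joint_vel": joint speeds; "joint_torque": joint torques, N m; "ee_pos": TCP position; "orientation": TCP orientation; "ft_force": force on the tool from outside, world axes, zero at the start; "wrist_torque": the same for the moment, N m; "opening": opening from 0.0 (shut) to 1.0 (fully open); "grasp_force": force on a finger pad.
Only numpy, scipy, OpenCV 4.12 (cv2) and the standard library are available. Lean on these libraries where they do the work, as an engineer would, in place of code of your own. Each camera call takes 0.05 s, during which the arm holds its last target. There are 200 camera calls.

## Working session

There is one attempt and no reset: what is moved stays moved. The work goes in short steps, Python scripts to look and compute and a tool call to move; the robot and the scene stay as the last step left them, time stands still between calls to the robot, and variables do not carry over. Pictures are saved under pics/ and viewed, at most 10 in all, crops included, and the job is handed in when it is done.

Besides the shell and the picture viewer there is one more tool, called after "Emit:" by a JSON object that holds its "name" and its "arguments", one argument or row to a line. arm_command: Moves the arm, as the interface text tells. Shift numbers are shares of 1 m and turn numbers shares of pi rad, none past 1 either way. Its arguments: {"type":"object","properties":{"series":{"type":"array","items":{"type":"object","properties":{"grip":{"type":"number"},"x":{"type":"number"},"y":{"type":"number"},"z":{"type":"number"},"wx":{"type":"number"},"wy":{"type":"number"},"wz":{"type":"number"}}}},"force":{"type":"number"}},"required":["series"]}

```bash
mkdir -p pics
cat > h.py <<'E'
import numpy as np, cv2
from plant import arm, camera
def shot(n,f):
    c=camera(n); cv2.imwrite(f'pics/{f}.png',c['image'][...,::-1]); np.savez(f'pics/{f}.npz',**c); return c
def ray(c,u,v):
    xd=np.array([(u-c['cx'])/c['fx'],(v-c['cy'])/c['fy']]); x=xd.copy()
    for _ in range(20): x=xd/(1+c['k1']*(x@x))
    R=cv2.Rodrigues(np.array(c['rvec'],float))[0]; t=np.array(c['tvec'],float).ravel()
    return -R.T@t, R.T@np.array([x[0],x[1],1.])
def onz(c,u,v,z):
    o,d=ray(c,u,v); return o+d*(z-o[2])/d[2]
def proj(c,p):
    R=cv2.Rodrigues(np.array(c['rvec'],float))[0]; q=R@np.array(p,float)+np.array(c['tvec'],float).ravel()
    x=q[:2]/q[2]; x=x*(1+c['k1']*(x@x)); return np.array([x[0]*c['fx']+c['cx'],x[1]*c['fy']+c['cy']])
E
python3 - <<'E'
from h import *
for n in ['scene','side','wrist']:
    c=shot(n,n+'0'); print(n,ray(c,320,240))
s=arm.read_state(); print(s['t'],s['ee_pos'],s['orientation'],s['ft_force'])
E
```

```text
scene (array([-0.27327506,  0.55938106,  0.7159952 ]), array([ 0.68221349, -0.46712116, -0.56285576]))
side (array([-0.06906823, -0.76821105,  0.45035162]), array([ 0.50339414,  0.78881801, -0.35280655]))
wrist (array([0.11209684, 0.71992425, 0.37240174]), array([ 0.29974279, -0.06494729, -0.9519677 ]))
0.15 [0.1896674  0.69937136 0.23058236] [[-9.65150072e-01  2.61696959e-01 -1.98599438e-04]
 [ 2.61697003e-01  9.65149307e-01 -1.22205244e-03]
 [-1.28129296e-04 -1.23143687e-03 -9.99999234e-01]] [0.55640049 0.60901705 0.32791957]
```

View pics/scene0.png

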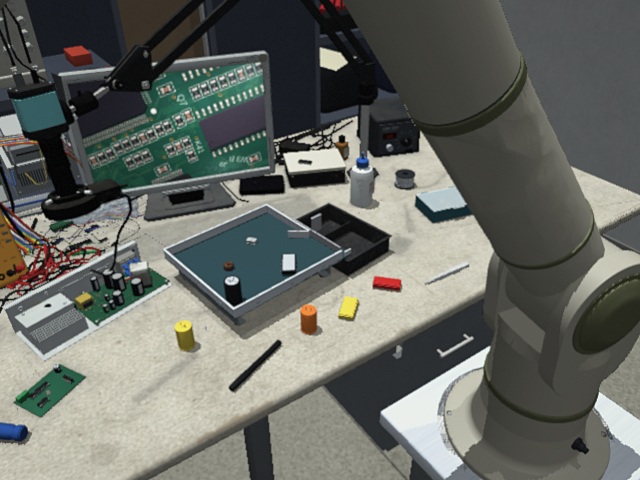

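View pics/side0.png

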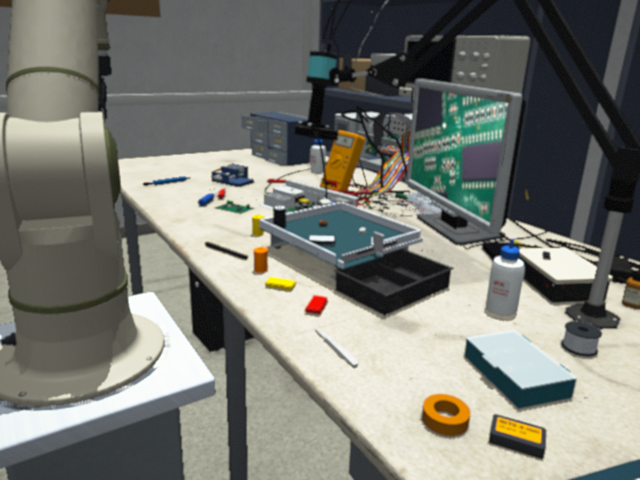

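The scene view shows the sorting tray with outer corners near (165,252), (266,206), (348,250) and (237,318), and the parts tray at (345,240). Candidates:
- **Module:** (289,262) is black with a silvery lid. The red (387,284) and yellow (348,307) look-alikes are on the bench, so they're out.
- **Coil:** (229,266).
- **Crystal:** (251,240).
- **Capacitor:** dark can at (233,290). The orange (309,319) and yellow (185,335) cans are out.

Next is a close crop to check these.

Run:
```python
import cv2,numpy as np
a=cv2.imread('pics/scene0.png')[195:330,155:400]; b=cv2.imread('pics/side0.png')[195:315,250:460]
a=cv2.resize(a,None,fx=3.2,fy=3.2,interpolation=cv2.INTER_CUBIC); cv2.imwrite('pics/c1.png',a)
b=cv2.resize(b,None,fx=3.8,fy=3.8,interpolation=cv2.INTER_CUBIC); cv2.imwrite('pics/c2.png',b)
```

```text
(no output)
```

View pics/c1.png

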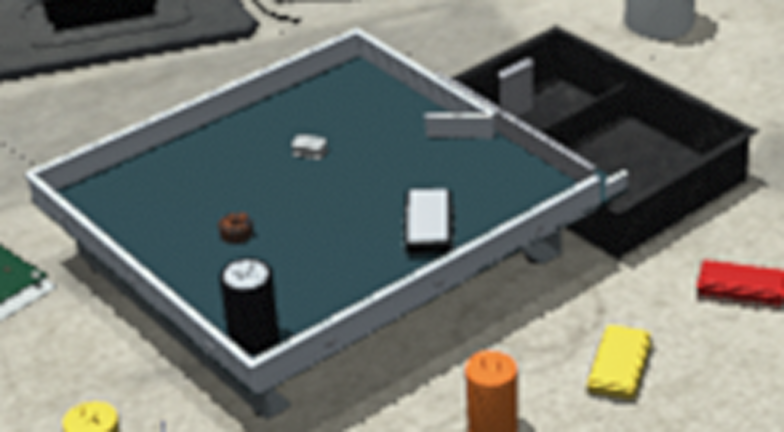

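View pics/c2.png

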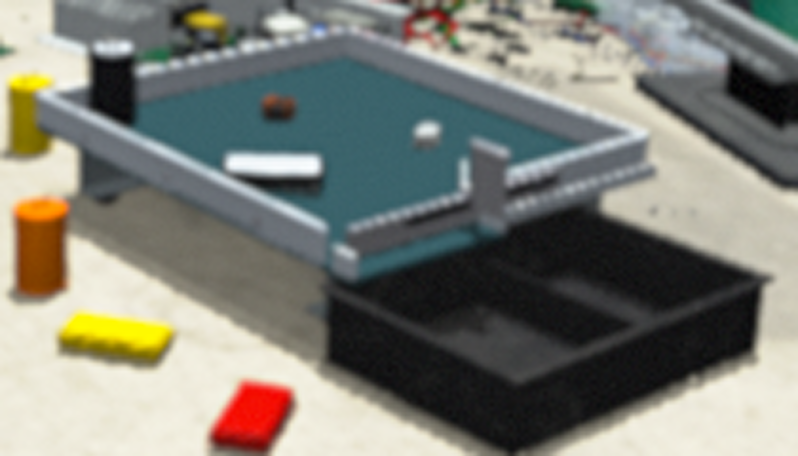

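```bash
cat >> h.py <<'E'
def load(f): return dict(np.load(f'pics/{f}.npz'))
def fit(P,Q): # Q = R P + t, 2D
    P,Q=np.array(P),np.array(Q); p=P.mean(0);q=Q.mean(0); A=P-p;B=Q-q
    a=np.arctan2((A[:,0]*B[:,1]-A[:,1]*B[:,0]).sum(),(A*B).sum()); R=np.array([[np.cos(a),-np.sin(a)],[np.sin(a),np.cos(a)]])
    return a,R,q-R@p
E
python3 - <<'E'
from h import *
A=load('scene0');B=load('side0')
def ua(x,y): return (x+.5)/3.2-.5+155,(y+.5)/3.2-.5+195
def ub(x,y): return (x+.5)/3.8-.5+250,(y+.5)/3.8-.5+195
T=[(-.118,.133),(.133,.133),(.133,-.133),(-.118,-.133)]
Qa=[onz(A,*ua(*p),.068)[:2] for p in [(252,362),(30,176),(356,30),(600,178)]]
Qb=[onz(B,*ub(*p),.068)[:2] for p in [(42,95),(348,33),(645,132),(328,235)]]
for Q in (Qa,Qb,Qa+Qb):
    P=(T*2)[:len(Q)]; a,R,t=fit(P,Q); print(np.degrees(a),t,'res',np.round(1000*(np.array(Q)-(np.array(P)@R.T+t))).tolist())
np.savez('tray.npz',a=a,R=R,t=t)
L=lambda w:np.round(1000*(R.T@(w[:2]-t)),1)
for n,pa,pb,z in [('mod',(428,216),(272,165),.064),('coil',(236,222),(278,100),.061),('xtal',(309,139),(427,129),.059),('cap',(246,271),(113,47),.104),('tab',(517,66),(491,145),.098),('orange',(491,367),(41,210),.05)]:
    w=onz(A,*ua(*pa),z);v=onz(B,*ub(*pb),z); print(n,L(w),L(v),w[:2].round(3),v[:2].round(3))
for p in [(410,190),(447,190),(408,243),(449,243)]: print('lid',L(onz(A,*ua(*p),.064)))
for p in [(557,28),(753,131),(620,208+45)]: print('ptray',L(onz(A,*ua(*p),.043)))
E
```

```text
7.425798557982601 [0.55601983 0.15187801] res [[5.0, -2.0], [-3.0, -2.0], [-1.0, 2.0], [-0.0, 2.0]]
8.042282404482815 [0.55665476 0.14551003] res [[5.0, 2.0], [-4.0, -8.0], [2.0, 8.0], [-2.0, -1.0]]
7.733552674227358 [0.55633718 0.14869407] res [[5.0, 2.0], [-3.0, 1.0], [-2.0, 4.0], [-1.0, 5.0], [4.0, -2.0], [-5.0, -11.0], [2.0, 5.0], [-1.0, -5.0]]
mod [-71.1 -26.3] [-71.1 -35.1] [0.489 0.113] [0.491 0.104]
coil [ 8.4 61.7] [10.6 57. ] [0.556 0.211] [0.559 0.207]
xtal [ 53.7 -27.8] [ 52.8 -31.5] [0.613 0.128] [0.613 0.125]
cap [-84.1 113.9] [-89.7  90.9] [0.458 0.25 ] [0.455 0.227]
tab [ -19.9 -147.1] [ -16.5 -148.6] [0.556 0.   ] [ 0.56  -0.001]
orange [-190.1   27.5] [-193.    12.6] [0.364 0.15 ] [0.363 0.135]
lid [-42.3 -35.7]
lid [-58.2 -52.6]
lid [-83.9  -0. ]
lid [-100.8  -18.1]
ptray [  65.8 -263.7]
ptray [-124.8 -266.3]
ptray [-159.  -105.7]
```

Run:
```python
from h import *
A=load('scene0');B=load('side0')
def tri(a,b):
    o,d=ray(A,*a);p,e=ray(B,*b); M=np.stack([d,-e],1); s=np.linalg.lstsq(M,p-o,rcond=None)[0]
    print((o+d*s[0]).round(3),(p+e*s[1]).round(3))
tri((70,205),(315,130)); tri((40,85),(323,52)); tri((125,90),(372,75))
def ua(x,y): return (x+.5)/3.2-.5+155,(y+.5)/3.2-.5+195
def ub(x,y): return (x+.5)/3.8-.5+250,(y+.5)/3.8-.5+195
for p,q in [((252,362),(42,95)),((30,176),(348,33)),((356,30),(645,132)),((246,271),(113,47)),((517,66),(491,145)),((491,367),(41,210))]: tri(ua(*p),ub(*q))
```

```text
[0.673 0.445 0.221] [0.678 0.443 0.231]
[0.69  0.433 0.428] [0.69  0.433 0.428]
[0.74  0.29  0.376] [0.741 0.289 0.381]
[0.428 0.266 0.067] [0.428 0.266 0.067]
[0.673 0.298 0.064] [0.673 0.298 0.064]
[0.705 0.038 0.067] [0.706 0.038 0.069]
[0.466 0.247 0.097] [0.466 0.247 0.097]
[ 0.558 -0.001  0.096] [ 0.56  -0.001  0.098]
[0.369 0.147 0.045] [0.369 0.147 0.045]
```

Emit:
{"name": "arm_command", "arguments": {
  "series": [
    {"grip":0,"z":-0.04},
    {"z":-0.04},
    {"x":-0.026,"y":-0.029},
    {"x":-0.026,"y":-0.029},
    {"x":-0.026,"y":-0.029},
    {"x":-0.026,"y":-0.029},
    {"x":-0.026,"y":-0.029},
    {"x":-0.026,"y":-0.029}
  ],
  "force": 20
}}

```text
invalid input
```

Emit:
{"name": "arm_command", "arguments": {
  "series": [
    {"grip":0,"x":0,"y":0,"z":-0.04,"wx":0,"wy":0,"wz":0},
    {"grip":0,"x":0,"y":0,"z":-0.04,"wx":0,"wy":0,"wz":0},
    {"grip":0,"x":-0.026,"y":-0.029,"z":0,"wx":0,"wy":0,"wz":0},
    {"grip":0,"x":-0.026,"y":-0.029,"z":0,"wx":0,"wy":0,"wz":0},
    {"grip":0,"x":-0.026,"y":-0.029,"z":0,"wx":0,"wy":0,"wz":0},
    {"grip":0,"x":-0.026,"y":-0.029,"z":0,"wx":0,"wy":0,"wz":0},
    {"grip":0,"x":-0.026,"y":-0.029,"z":0,"wx":0,"wy":0,"wz":0},
    {"grip":0,"x":-0.026,"y":-0.029,"z":0,"wx":0,"wy":0,"wz":0}
  ],
  "force": 20
}}

```text
t: 0.82
ee_pos: [0.2952, 0.489, 0.3111]
orientation: [[-0.965, 0.262, -0.0], [0.262, 0.965, -0.0], [-0.0, -0.0, -1.0]]
ft_force: [0.7, 0.4, 0.1]
opening: -0.005
grasp_force: 0.0
```

Emit:
{"name": "arm_command", "arguments": {
  "series": [
    {"grip":0,"x":-0.025,"y":-0.03,"z":0,"wx":0,"wy":0,"wz":0},
    {"grip":0,"x":-0.025,"y":-0.03,"z":0,"wx":0,"wy":0,"wz":0},
    {"grip":0,"x":-0.025,"y":-0.03,"z":0,"wx":0,"wy":0,"wz":0},
    {"grip":0,"x":-0.025,"y":-0.03,"z":0,"wx":0,"wy":0,"wz":0},
    {"grip":0,"x":-0.025,"y":-0.03,"z":0,"wx":0,"wy":0,"wz":0},
    {"grip":0,"x":-0.025,"y":-0.03,"z":0,"wx":0,"wy":0,"wz":0},
    {"grip":0,"x":-0.025,"y":-0.03,"z":0,"wx":0,"wy":0,"wz":0},
    {"grip":0,"x":-0.025,"y":-0.03,"z":0,"wx":0,"wy":0,"wz":0},
    {"grip":0,"x":-0.025,"y":-0.03,"z":0,"wx":0,"wy":0,"wz":0},
    {"grip":0,"x":-0.025,"y":-0.03,"z":0,"wx":0,"wy":0,"wz":0},
    {"grip":0,"x":0,"y":0,"z":0,"wx":0,"wy":0,"wz":0}
  ]
}}

```text
t: 1.73
ee_pos: [0.4599, 0.1288, 0.3116]
orientation: [[-0.963, 0.27, 0.002], [0.27, 0.963, -0.002], [-0.002, -0.002, -1.0]]
ft_force: [-0.7, 0.1, 0.9]
opening: -0.004
grasp_force: 0.0
```

Run:
```python
from h import *
c=shot('wrist','w1'); print(ray(c,320,240)); s=arm.read_state(); print(s['t'],s['ee_pos'],s['qpos'],s['joint_vel'].__abs__().max() if hasattr(s['joint_vel'],'max') else 0)
```

```text
(array([0.38225687, 0.15022791, 0.45334161]), array([ 0.30083538, -0.06846692, -0.95137624]))
1.7833 [0.45869266 0.13213894 0.31139654] [-0.55644406  0.20247489  0.18937657  2.05872218 -0.04757831  0.88426821
  0.95828164] 0.06776849361614486
```

View pics/w1.png

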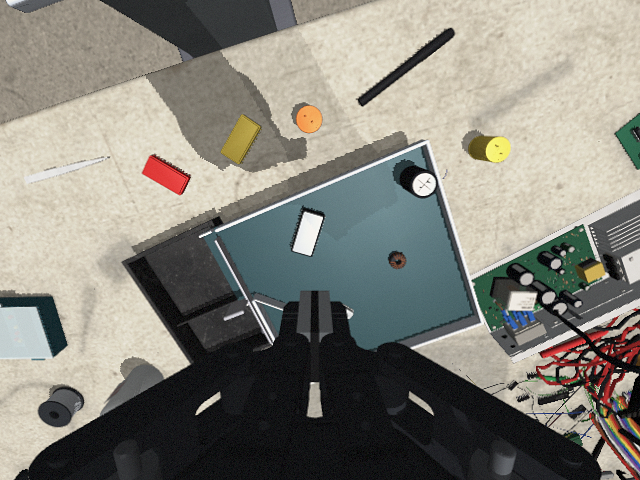

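The wrist view shows the near-left rim corner at (428,142), far-left at (482,324), near-right at about (212,232), module (307,232), coil (397,260), capacitor top (424,184) and tab (235,311). The crystal is half hidden near (348,312).

Run:
```python
from h import *
C=load('w1')
T=[(-.118,.133),(.133,.133),(-.118,-.133)]
Q=[onz(C,*p,.068)[:2] for p in [(428,142),(482,324),(212,233)]]
a,R,t=fit(T,Q); print(np.degrees(a),t,np.round(1000*(np.array(Q)-(np.array(T)@R.T+t)),1).tolist())
np.savez('tray.npz',a=a,R=R,t=t)
L=lambda w:np.round(1000*(R.T@(w[:2]-t)),1)
img=C['image'].astype(int)
# module lid: bright blob
m=((img.min(2)>150)).astype(np.uint8); 
n,lab,st,ce=cv2.connectedComponentsWithStats(m[200:270,280:335])
for i in range(1,n):
    if st[i,4]>100:
        ys,xs=np.where(lab==i); P=np.array([R.T@(onz(C,x+280,y+200,.064)[:2]-t) for x,y in zip(xs,ys)])*1000
        print('lid',P.mean(0),cv2.minAreaRect(P.astype(np.float32)))
for n,p,z in [('coil',(397,260),.061),('cap',(424,184),.104),('xtal?',(348,312),.059),('tab',(235,311),.098),('guide0',(250,300),.068),('pt',(124,262),.043),('pt2',(218,218),.043),('mk1',(452,33),.01),('mk2',(362,102),.01),('tw1',(108,157),.005),('tw2',(25,182),.005)]:
    w=onz(C,*p,z); print(n,L(w),w.round(3))
A=load('scene0')
for n,q in [('tip0',(0,0))]: pass
cv2.imwrite('pics/w1c.png',cv2.resize(C['image'][190:350,190:370,::-1],None,fx=3.7,fy=3.7,interpolation=cv2.INTER_CUBIC))
for p in [(-.115,-.13),(-.016,-.13),(.015,-.099),(-.115,-.157)]: 
    w=R@np.array(p)+t; print(p,w,proj(C,[*w,.05]),(proj(C,[*w,.068])))
```

```text
7.4101556283638885 [0.56008252 0.14849283] [[0.9, 1.7], [-1.5, -0.7], [0.6, -1.0]]
lid [-71.3044887  -29.93524396] ((-70.93095397949219, -30.23521614074707), (23.53742218017578, 51.38070297241211), 50.351078033447266)
coil [ 5.1 59. ] [0.558 0.208 0.061]
cap [-83.9 108.1] [0.463 0.245 0.104]
xtal? [ 50.7 -24.2] [0.614 0.131 0.059]
tab [ -25.5 -143. ] [0.553 0.003 0.098]
guide0 [ -19.5 -132.1] [0.558 0.015 0.068]
pt [-124.1 -270.4] [ 0.472 -0.136  0.043]
pt2 [-128.1 -128. ] [0.45  0.005 0.043]
mk1 [-213.8  213.1] [0.321 0.332 0.01 ]
mk2 [-184.6   90.7] [0.365 0.215 0.01 ]
tw1 [-252.6 -235.8] [ 0.34  -0.118  0.005]
tw2 [-269.6 -357.7] [ 0.339 -0.241  0.005]
(-0.115, -0.13) [0.46280924 0.00474684] [219.99390972 229.39554322] [215.97115388 233.58118749]
(-0.016, -0.13) [0.56098243 0.01751501] [255.05696391 295.17620311] [252.68956856 301.68928206]
(0.015, -0.099) [0.58772541 0.05225422] [285.91847644 306.16784033] [284.78443989 313.03618223]
(-0.115, -0.157) [ 0.46629147 -0.02202766] [201.03481052 237.4717392 ] [196.25442928 241.96007668]
```

View pics/w1c.png

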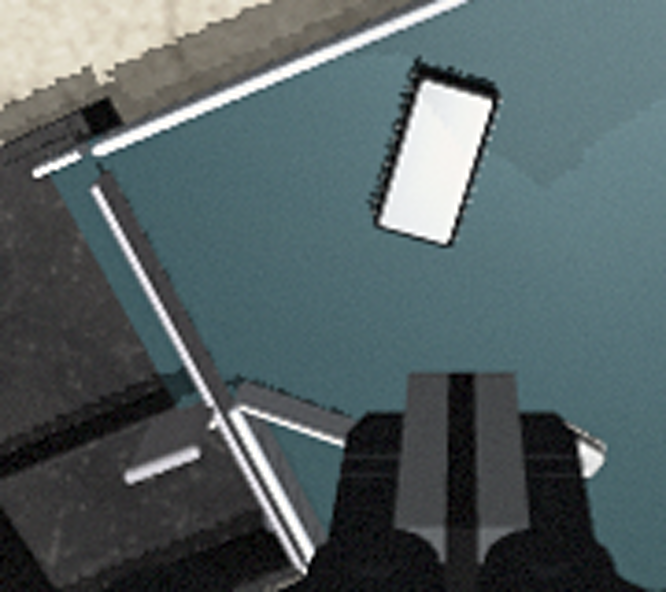

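The fit agrees to within 2 mm. In the tray frame, in mm:

| Item | x | y |
|---|---|---|
| Module | -71 | -30 |
| Coil | 5 | 59 |
| Crystal | 51 | -27 |
| Capacitor | -84 | 108 |
| Tab | -24 | -150 |

I'll now turn the tool so that tool x = tray +y and tool y = tray +x.

Emit:
{"name": "arm_command", "arguments": {
  "series": [
    {"grip":0.12,"x":0,"y":0,"z":0,"wx":0,"wy":0,"wz":0.037},
    {"grip":0.12,"x":0,"y":0,"z":0,"wx":0,"wy":0,"wz":0.037},
    {"grip":0.12,"x":0,"y":0,"z":0,"wx":0,"wy":0,"wz":0.037},
    {"grip":0.12,"x":0,"y":0,"z":0,"wx":0,"wy":0,"wz":0.037},
    {"grip":0.12,"x":0,"y":0,"z":0,"wx":0,"wy":0,"wz":0.037},
    {"grip":0.12,"x":0,"y":0,"z":0,"wx":0,"wy":0,"wz":0.037},
    {"grip":0.12,"x":0,"y":0,"z":0,"wx":0,"wy":0,"wz":0.037},
    {"grip":0.12,"x":0,"y":0,"z":0,"wx":0,"wy":0,"wz":0.037},
    {"grip":0.12,"x":0,"y":0,"z":0,"wx":0,"wy":0,"wz":0.037},
    {"grip":0.12,"x":0,"y":0,"z":0,"wx":0,"wy":0,"wz":0.037},
    {"grip":0.12,"x":0,"y":0,"z":0,"wx":0,"wy":0,"wz":0}
  ]
}}

```text
t: 2.7
ee_pos: [0.4571, 0.1371, 0.3111]
orientation: [[-0.14, 0.99, -0.0], [0.99, 0.14, -0.0], [0.0, -0.0, -1.0]]
ft_force: [-0.9, 1.1, 0.4]
opening: 0.121
grasp_force: 0.0
```

```bash
cat >> h.py <<'E'
def where():
    T=np.load('tray.npz'); s=arm.read_state(); R=T['R']; p=np.array(s['ee_pos']); O=np.array(s['orientation'])
    x=R.T@O[:2,0]; print('t',round(s['t'],2),'tray mm',(1000*(R.T@(p[:2]-T['t']))).round(1),'z',round(1000*p[2],1),'tool x angle',np.degrees(np.arctan2(x[1],x[0])).round(2),'tilt',O[:2,2].round(4),'F',np.round(s['ft_force'],1),'open',round(float(s['opening']),3),'q',np.round(s['qpos'],2))
E
python3 -c "
from h import *
where()"
```

```text
t 2.7 tray mm [-103.6    2. ] z 311.1 tool x angle 90.61 tilt [-0.0005 -0.    ] F [-0.9  1.1  0.4] open 0.121 q [-0.74  0.21  0.4   2.07 -0.1   0.88 -0.14]
```

Emit:
{"name": "arm_command", "arguments": {
  "series": [
    {"grip":0.12,"x":-0.038,"y":0.008,"z":0,"wx":0,"wy":0,"wz":0.0034},
    {"grip":0.12,"x":-0.038,"y":0.008,"z":0,"wx":0,"wy":0,"wz":0},
    {"grip":0.12,"x":-0.038,"y":0.009,"z":0,"wx":0,"wy":0,"wz":0},
    {"grip":0.12,"x":-0.039,"y":0.009,"z":0,"wx":0,"wy":0,"wz":0},
    {"grip":0.12,"x":0,"y":0,"z":0.04,"wx":0,"wy":0,"wz":0},
    {"grip":0.12,"x":0,"y":0,"z":0.04,"wx":0,"wy":0,"wz":0},
    {"grip":0.12,"x":0,"y":0,"z":0.04,"wx":0,"wy":0,"wz":0},
    {"grip":0.12,"x":0,"y":0,"z":0.04,"wx":0,"wy":0,"wz":0},
    {"grip":0.12,"x":0,"y":0,"z":0.02,"wx":0,"wy":0,"wz":0},
    {"grip":0.12,"x":0,"y":0,"z":0,"wx":0,"wy":0,"wz":0},
    {"grip":0.12,"x":0,"y":0,"z":0,"wx":0,"wy":0,"wz":0}
  ]
}}

```text
t: 3.62
ee_pos: [0.5115, -0.0107, 0.1308]
orientation: [[-0.135, 0.991, -0.002], [0.991, 0.135, 0.0], [0.0, -0.002, -1.0]]
ft_force: [1.2, 0.0, 0.5]
opening: 0.122
grasp_force: 0.0
```

```bash
python3 -c "
from h import *
where()
c=shot('wrist','w2')"
```

```text
t 3.62 tray mm [ -68.7 -151.6] z 130.8 tool x angle 90.36 tilt [-0.0025  0.    ] F [1.2 0.  0.5] open 0.122 q [-0.31  0.52  0.32  2.19 -0.34  0.48  0.41]
```

View pics/w2.png

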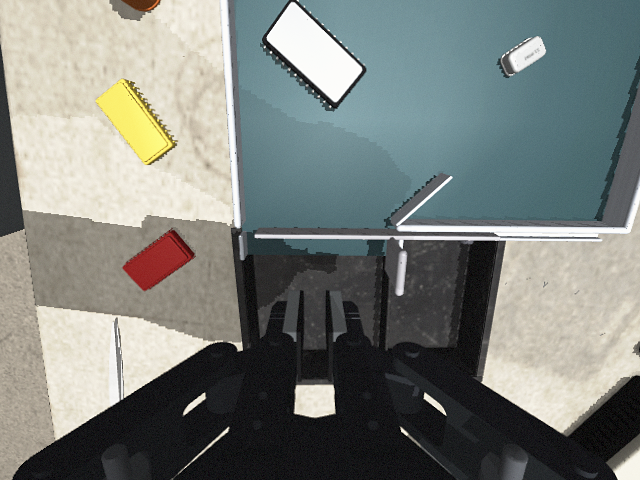

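The view from above the mouth shows the tab at (401,268), module at (315,55), crystal at (523,56), guide end at (450,177) and the shutter's near end at (255,233).

```bash
python3 -c "
from h import *
C=load('w2');T=np.load('tray.npz');R=T['R'];t=T['t']
L=lambda w:np.round(1000*(R.T@(w[:2]-t)),1)
for n,p,z in [('tab',(401,268),.098),('tabtop',(401,252),.098),('tabbot',(400,293),.098),('mod',(315,53),.064),('xtal',(525,54),.059),('guideend',(451,177),.068),('rimnearIn',(238,226),.068),('plate near',(255,233),.068),('guide0',(398,227),.068)]: print(n,L(onz(C,*p,z)))
"
```

```text
tab [ -21.  -144.6]
tabtop [ -21.9 -135.1]
tabbot [ -20.2 -160.1]
mod [-70.1 -30.8]
xtal [ 49.2 -29.1]
guideend [ 12.3 -97.7]
rimnearIn [-117.9 -129.3]
plate near [-107.4 -133.8]
guide0 [ -17.  -129.1]
```

Emit:
{"name": "arm_command", "arguments": {
  "series": [
    {"grip":0.12,"x":0,"y":0,"z":0.03,"wx":0,"wy":0,"wz":0},
    {"grip":0.12,"x":0,"y":0,"z":0.025,"wx":0,"wy":0,"wz":0},
    {"grip":0.12,"x":0,"y":0.01,"z":0,"wx":0,"wy":0,"wz":0},
    {"grip":0.12,"x":0,"y":0.01,"z":0,"wx":0,"wy":0,"wz":0},
    {"grip":0.12,"x":0,"y":0.01,"z":0,"wx":0,"wy":0,"wz":0},
    {"grip":0.12,"x":0,"y":0.01,"z":0,"wx":0,"wy":0,"wz":0},
    {"grip":0.12,"x":0,"y":0.01,"z":0,"wx":0,"wy":0,"wz":0},
    {"grip":0.12,"x":0,"y":0.01,"z":0,"wx":0,"wy":0,"wz":0}
  ]
}}

```text
t: 4.33
ee_pos: [0.573, -0.0027, 0.0775]
orientation: [[-0.133, 0.991, 0.002], [0.991, 0.133, 0.0], [-0.0, 0.002, -1.0]]
ft_force: [-1.6, -0.9, 0.6]
opening: 0.12
grasp_force: 0.8
```

```bash
python3 -c "
from h import *
where()"
```

```text
t 4.33 tray mm [  -6.6 -151.6] z 77.5 tool x angle 90.24 tilt [0.0017 0.0001] F [-1.6 -0.9  0.6] open 0.12 q [-0.28  0.65  0.27  2.08 -0.39  0.45  0.43]
```

Emit:
{"name": "arm_command", "arguments": {
  "series": [
    {"grip":0.12,"x":0,"y":0.01,"z":0,"wx":0,"wy":0,"wz":0},
    {"grip":0.12,"x":0,"y":0.01,"z":0,"wx":0,"wy":0,"wz":0},
    {"grip":0.12,"x":0,"y":0.01,"z":0,"wx":0,"wy":0,"wz":0},
    {"grip":0.12,"x":0,"y":0.01,"z":0,"wx":0,"wy":0,"wz":0},
    {"grip":0.12,"x":0,"y":0.01,"z":0,"wx":0,"wy":0,"wz":0},
    {"grip":0.12,"x":0,"y":0.005,"z":0,"wx":0,"wy":0,"wz":0},
    {"grip":0.12,"x":0,"y":0.003,"z":0,"wx":0,"wy":0,"wz":0},
    {"grip":0.12,"x":0,"y":0,"z":0,"wx":0,"wy":0,"wz":0}
  ]
}}

```text
t: 5.0
ee_pos: [0.6296, 0.0048, 0.0761]
orientation: [[-0.133, 0.991, 0.001], [0.991, 0.133, -0.0], [-0.0, 0.001, -1.0]]
ft_force: [1.5, -0.4, -0.2]
opening: 0.12
grasp_force: 0.0
```

```bash
python3 -c "
from h import *
where()"
```

```text
t 5.0 tray mm [  50.4 -151.5] z 76.1 tool x angle 90.22 tilt [ 0.0006 -0.0001] F [ 1.5 -0.4 -0.2] open 0.12 q [-0.29  0.7   0.3   1.95 -0.38  0.54  0.4 ]
```

Emit:
{"name": "arm_command", "arguments": {
  "series": [
    {"grip":0.12,"x":0,"y":0.002,"z":0,"wx":0,"wy":0,"wz":0},
    {"grip":0.12,"x":0,"y":0.002,"z":0,"wx":0,"wy":0,"wz":0},
    {"grip":0.12,"x":0,"y":0.001,"z":0,"wx":0,"wy":0,"wz":0},
    {"grip":0.12,"x":0,"y":0,"z":0,"wx":0,"wy":0,"wz":0}
  ]
}}

```text
t: 5.33
ee_pos: [0.6329, 0.0052, 0.0761]
orientation: [[-0.132, 0.991, -0.002], [0.991, 0.132, 0.0], [0.0, -0.002, -1.0]]
ft_force: [-3.9, -1.4, 0.0]
opening: 0.12
grasp_force: 2.0
```

```bash
python3 -c "
from h import *
where()
c=shot('wrist','w3')"
```

```text
t 5.33 tray mm [  53.7 -151.5] z 76.1 tool x angle 90.2 tilt [-0.0018  0.    ] F [-3.9 -1.4  0. ] open 0.12 q [-0.29  0.71  0.3   1.94 -0.38  0.55  0.4 ]
```

View pics/w3.png

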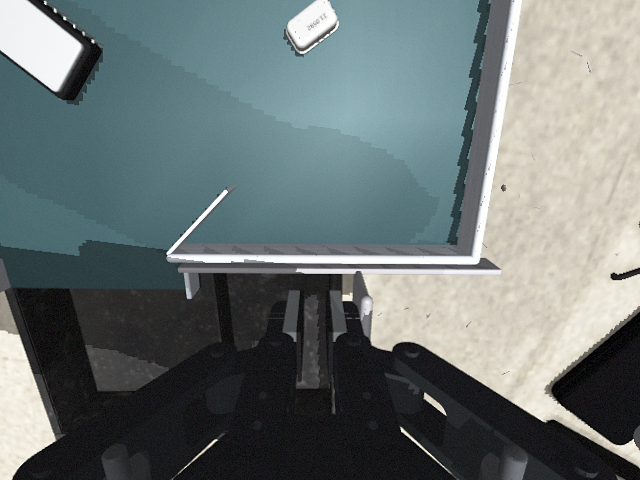

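The shutter plate now runs from (180,268) to (500,267), so the mouth is clear. The tab is against the finger at (363,300). One more light nudge should confirm the stop.

Emit:
{"name": "arm_command", "arguments": {
  "series": [
    {"grip":0.12,"x":0,"y":0.002,"z":0,"wx":0,"wy":0,"wz":0},
    {"grip":0.12,"x":0,"y":0.001,"z":0,"wx":0,"wy":0,"wz":0},
    {"grip":0.12,"x":0,"y":0,"z":0,"wx":0,"wy":0,"wz":0}
  ]
}}

```text
t: 5.63
ee_pos: [0.6332, 0.0051, 0.076]
orientation: [[-0.132, 0.991, -0.007], [0.991, 0.132, 0.0], [0.001, -0.007, -1.0]]
ft_force: [-12.5, -1.4, 7.9]
opening: 0.116
grasp_force: 6.5
```

```bash
python3 -c "
from h import *
where()
C=load('w3');T=np.load('tray.npz');R=T['R'];t=T['t']
L=lambda w:np.round(1000*(R.T@(w[:2]-t)),1)
for n,p,z in [('xtal',(313,23),.059),('guideend',(233,188),.068),('platenear',(181,268),.068),('rim far in',(474,258),.068)]: print(n,L(onz(C,*p,z)))"
```

```text
t 5.63 tray mm [  54.  -151.6] z 76.0 tool x angle 90.17 tilt [-0.0067  0.0002] F [-12.5  -1.4   7.9] open 0.116 q [-0.29  0.71  0.3   1.94 -0.37  0.55  0.4 ]
xtal [ 51.9 -29.5]
guideend [ 16.5 -96.3]
platenear [ -11.4 -135. ]
rim far in [ 129.1 -129.2]
```

The shutter is at its stop, with 12.5 N building at x = 54. I'll back off, lift, and go to behind the module at (-70, 22).

Emit:
{"name": "arm_command", "arguments": {
  "series": [
    {"grip":0.12,"x":0,"y":-0.01,"z":0,"wx":0,"wy":0,"wz":0},
    {"grip":0.12,"x":0,"y":0,"z":-0.03,"wx":0,"wy":0,"wz":0},
    {"grip":0.12,"x":0,"y":0,"z":-0.025,"wx":0,"wy":0,"wz":0},
    {"grip":0.12,"x":0.032,"y":-0.023,"z":0,"wx":0,"wy":0,"wz":0},
    {"grip":0.12,"x":0.032,"y":-0.023,"z":0,"wx":0,"wy":0,"wz":0},
    {"grip":0.12,"x":0.032,"y":-0.023,"z":0,"wx":0,"wy":0,"wz":0},
    {"grip":0.12,"x":0.032,"y":-0.023,"z":0,"wx":0,"wy":0,"wz":0},
    {"grip":0.12,"x":0.032,"y":-0.023,"z":0,"wx":0,"wy":0,"wz":0},
    {"grip":0.12,"x":0.014,"y":0,"z":0,"wx":0,"wy":0,"wz":0},
    {"grip":0.12,"x":0,"y":0,"z":0.03,"wx":0,"wy":0,"wz":0},
    {"grip":0.12,"x":0,"y":0,"z":0.02,"wx":0,"wy":0,"wz":0},
    {"grip":0.12,"x":0,"y":0,"z":0,"wx":0,"wy":0,"wz":0}
  ]
}}

```text
t: 6.63
ee_pos: [0.489, 0.1622, 0.0791]
orientation: [[-0.134, 0.991, -0.002], [0.991, 0.134, -0.001], [-0.001, -0.002, -1.0]]
ft_force: [-0.8, 0.9, 0.1]
opening: 0.121
grasp_force: 0.0
```

```bash
python3 -c "
from h import *
where()"
```

```text
t 6.63 tray mm [-68.7  22.7] z 79.1 tool x angle 90.3 tilt [-0.0016 -0.0008] F [-0.8  0.9  0.1] open 0.121 q [-0.62  0.61  0.28  2.21 -0.45  0.37  0.16]
```

Emit:
{"name": "arm_command", "arguments": {
  "series": [
    {"grip":0.12,"x":0,"y":0,"z":0.015,"wx":0,"wy":0,"wz":0},
    {"grip":0.12,"x":0,"y":0,"z":0.011,"wx":0,"wy":0,"wz":0},
    {"grip":0.12,"x":0,"y":0,"z":0,"wx":0,"wy":0,"wz":0},
    {"grip":0.12,"x":-0.01,"y":0,"z":0,"wx":0,"wy":0,"wz":0},
    {"grip":0.12,"x":-0.01,"y":0,"z":0,"wx":0,"wy":0,"wz":0},
    {"grip":0.12,"x":-0.01,"y":0,"z":0,"wx":0,"wy":0,"wz":0},
    {"grip":0.12,"x":-0.01,"y":0,"z":0,"wx":0,"wy":0,"wz":0},
    {"grip":0.12,"x":-0.01,"y":0,"z":0,"wx":0,"wy":0,"wz":0},
    {"grip":0.12,"x":-0.01,"y":0,"z":0,"wx":0,"wy":0,"wz":0},
    {"grip":0.12,"x":-0.01,"y":0,"z":0,"wx":0,"wy":0,"wz":0},
    {"grip":0.12,"x":0,"y":0,"z":0,"wx":0,"wy":0,"wz":0}
  ]
}}

```text
t: 7.55
ee_pos: [0.4995, 0.0896, 0.0556]
orientation: [[-0.13, 0.992, 0.001], [0.992, 0.13, -0.001], [-0.001, 0.0, -1.0]]
ft_force: [0.2, -0.2, 0.3]
opening: 0.121
grasp_force: 0.1
```

```bash
python3 -c "
from h import *
where()
c=shot('scene','s2'); cv2.imwrite('pics/s2c.png',cv2.resize(c['image'][190:330,155:400,::-1],None,fx=3.2,fy=3.2,interpolation=cv2.INTER_CUBIC))"
```

```text
t 7.55 tray mm [-67.7 -50.6] z 55.6 tool x angle 90.04 tilt [ 0.0006 -0.0008] F [ 0.2 -0.2  0.3] open 0.121 q [-0.43  0.64  0.21  2.24 -0.44  0.3   0.28]
```

View pics/s2c.png

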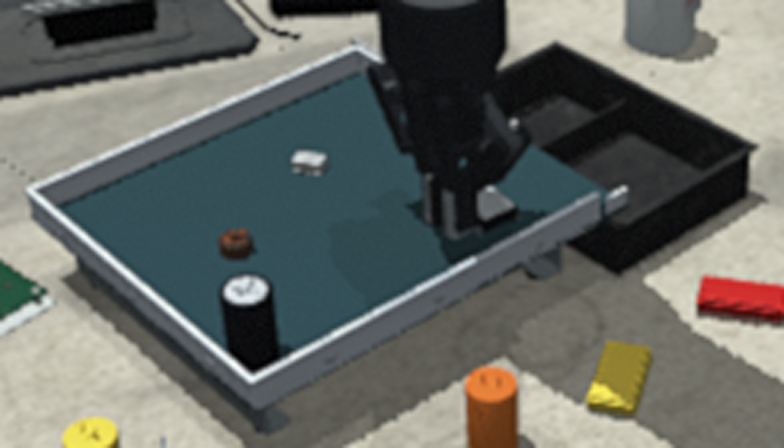

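The module is ahead of the fingers at crop pixel (492,205), flush against them. The coil, crystal and capacitor haven't moved. I'll keep pushing over the lip.

Emit:
{"name": "arm_command", "arguments": {
  "series": [
    {"grip":0.12,"x":-0.01,"y":0,"z":0.002,"wx":0,"wy":0,"wz":0},
    {"grip":0.12,"x":-0.01,"y":0,"z":0,"wx":0,"wy":0,"wz":0},
    {"grip":0.12,"x":-0.01,"y":0,"z":0,"wx":0,"wy":0,"wz":0},
    {"grip":0.12,"x":-0.01,"y":0,"z":0,"wx":0,"wy":0,"wz":0},
    {"grip":0.12,"x":-0.01,"y":0,"z":0,"wx":0,"wy":0,"wz":0},
    {"grip":0.12,"x":-0.01,"y":0,"z":0,"wx":0,"wy":0,"wz":0},
    {"grip":0.12,"x":-0.01,"y":0,"z":0,"wx":0,"wy":0,"wz":0},
    {"grip":0.12,"x":-0.01,"y":0,"z":0,"wx":0,"wy":0,"wz":0},
    {"grip":0.12,"x":-0.01,"y":0,"z":0,"wx":0,"wy":0,"wz":0},
    {"grip":0.12,"x":-0.01,"y":0,"z":0,"wx":0,"wy":0,"wz":0},
    {"grip":0.12,"x":-0.01,"y":0,"z":0,"wx":0,"wy":0,"wz":0},
    {"grip":0.12,"x":0,"y":0,"z":0,"wx":0,"wy":0,"wz":0}
  ]
}}

```text
t: 8.6
ee_pos: [0.514, -0.0194, 0.0534]
orientation: [[-0.13, 0.992, 0.001], [0.992, 0.13, -0.001], [-0.001, 0.0, -1.0]]
ft_force: [1.0, -0.1, 0.2]
opening: 0.119
grasp_force: 0.0
```

```bash
cat >> h.py <<'E'
def blobs(n,f,lo=150,amin=15):
    """bright low-saturation blobs on/around the tray, in tray mm at z=.055, plus brown coil blobs"""
    c=shot(n,f); T=np.load('tray.npz'); R=T['R'];t=T['t']; im=c['image']; h=cv2.cvtColor(im,cv2.COLOR_RGB2HSV)
    for name,m in [('bright',(h[...,2]>lo)&(h[...,1]<60)),('brown',(h[...,0]<15)&(h[...,1]>90)&(h[...,2]>40)&(h[...,2]<190))]:
        k,lab,st,ce=cv2.connectedComponentsWithStats(m.astype(np.uint8))
        for i in range(1,k):
            if st[i,4]>=amin:
                p=1000*(R.T@(onz(c,*ce[i],.058)[:2]-t))
                if -120<p[0]<130 and -300<p[1]<130: print(n,name,ce[i].round(0),st[i,2:],p.round(0))
E
python3 -c "
from h import *
where(); blobs('wrist','w4'); blobs('scene','s3')"
```

```text
t 8.6 tray mm [ -67.3 -160.6] z 53.4 tool x angle 90.05 tilt [ 0.0006 -0.001 ] F [ 1.  -0.1  0.2] open 0.119 q [-0.2   0.65  0.18  2.22 -0.37  0.3   0.44]
wrist bright [636.   3.] [ 8  7 43] [ 46. -37.]
wrist bright [347.  78.] [  167   136 10866] [-56. -62.]
wrist bright [624.  13.] [12  5 25] [ 42. -40.]
wrist bright [391.  17.] [ 9  7 23] [-41. -42.]
wrist bright [419.  59.] [11 11 28] [-30. -56.]
wrist bright [289.  62.] [ 8  6 16] [-78. -57.]
wrist bright [266.  79.] [ 6  7 15] [-86. -63.]
wrist bright [527. 249.] [ 203   87 2610] [  24. -129.]
wrist bright [199. 286.] [  8  35 150] [-120. -147.]
wrist bright [595. 368.] [  205   211 14231] [  71. -192.]
scene bright [251. 239.] [ 9  5 32] [ 49. -25.]
scene bright [231. 280.] [14  9 92] [-39.  86.]
scene brown [228. 264.] [ 9  7 37] [ 7. 62.]
```

```bash
cat >> h.py <<'E'
def module(f,n='wrist',z=.064):
    c=load(f); T=np.load('tray.npz'); R=T['R'];t=T['t']; h=cv2.cvtColor(c['image'],cv2.COLOR_RGB2HSV)
    m=((h[...,2]>140)&(h[...,1]<60)).astype(np.uint8); m=cv2.morphologyEx(m,cv2.MORPH_OPEN,np.ones((3,3)))
    for q in cv2.findContours(m,cv2.RETR_EXTERNAL,cv2.CHAIN_APPROX_NONE)[0]:
        if cv2.contourArea(q)<100: continue
        P=np.array([1000*(R.T@(onz(c,*p[0],z)[:2]-t)) for p in q],np.float32); r=cv2.minAreaRect(P); 
        if 15<min(r[1])<40 and 35<max(r[1])<75: print('module',np.round(r[0],1),np.round(r[1],1),r[2],np.round(cv2.boxPoints(r)).tolist())
E
python3 -c "
from h import *
module('w4')"
```

```text
module [-178.1 -196.3] [62.3 33.3] 34.44974899291992 [[-213.0, -200.0], [-194.0, -228.0], [-143.0, -192.0], [-162.0, -165.0]]
module [-57.9 -64.8] [43.3 29.3] 27.657840728759766 [[-84.0, -62.0], [-70.0, -88.0], [-32.0, -68.0], [-45.0, -42.0]]
```

View pics/w4.png

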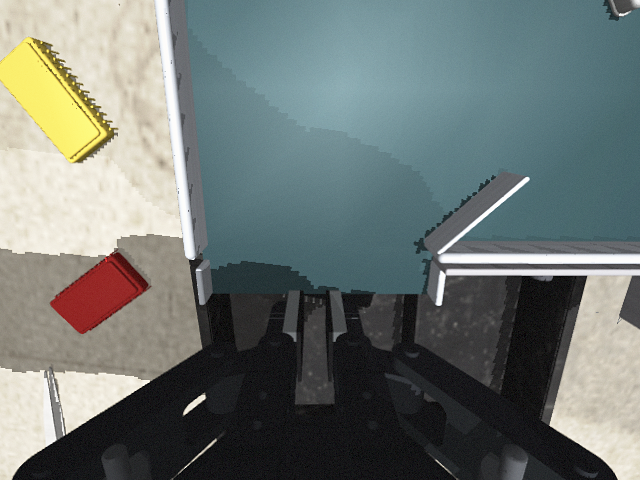

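That bright blob was only glare on the deck. The deck is clear of the module, which has dropped past the lip. The crystal is next: lift, move to behind it at (75,-4), and turn 45° so the push runs parallel to the guide plate.

Emit:
{"name": "arm_command", "arguments": {
  "series": [
    {"grip":0,"x":0,"y":0,"z":-0.035,"wx":0,"wy":0,"wz":0},
    {"grip":0,"x":0,"y":0,"z":-0.035,"wx":0,"wy":0,"wz":0},
    {"grip":0,"x":0.026,"y":0.024,"z":0,"wx":0,"wy":0,"wz":0},
    {"grip":0,"x":0.026,"y":0.024,"z":0,"wx":0,"wy":0,"wz":0},
    {"grip":0,"x":0.026,"y":0.024,"z":0,"wx":0,"wy":0,"wz":0},
    {"grip":0,"x":0.026,"y":0.024,"z":0,"wx":0,"wy":0,"wz":0},
    {"grip":0,"x":0.026,"y":0.023,"z":0,"wx":0,"wy":0,"wz":0},
    {"grip":0,"x":0.026,"y":0.023,"z":0,"wx":0,"wy":0,"wz":0},
    {"grip":0,"x":0,"y":0,"z":0,"wx":0,"wy":0,"wz":0}
  ]
}}

```text
t: 9.45
ee_pos: [0.6363, 0.1659, 0.1227]
orientation: [[-0.141, 0.99, 0.002], [0.99, 0.141, 0.004], [0.004, 0.003, -1.0]]
ft_force: [-0.1, 0.9, -0.3]
opening: 0.001
grasp_force: 0.0
```

Emit:
{"name": "arm_command", "arguments": {
  "series": [
    {"grip":0,"x":0,"y":0,"z":0,"wx":0,"wy":0,"wz":0.036},
    {"grip":0,"x":0,"y":0,"z":0,"wx":0,"wy":0,"wz":0.036},
    {"grip":0,"x":0,"y":0,"z":0,"wx":0,"wy":0,"wz":0.036},
    {"grip":0,"x":0,"y":0,"z":0,"wx":0,"wy":0,"wz":0.036},
    {"grip":0,"x":0,"y":0,"z":0,"wx":0,"wy":0,"wz":0.036},
    {"grip":0,"x":0,"y":0,"z":0,"wx":0,"wy":0,"wz":0.036},
    {"grip":0,"x":0,"y":0,"z":0,"wx":0,"wy":0,"wz":0.034},
    {"grip":0,"x":0,"y":0,"z":0,"wx":0,"wy":0,"wz":0}
  ]
}}

```text
t: 10.12
ee_pos: [0.633, 0.1578, 0.1228]
orientation: [[0.61, 0.793, -0.001], [0.793, -0.61, -0.0], [-0.001, -0.001, -1.0]]
ft_force: [-0.1, 0.4, 0.6]
opening: -0.002
grasp_force: 0.0
```

Run:
```python
from h import *
where()
c=shot('scene','s4'); T=np.load('tray.npz');R=T['R'];t=T['t']
im=c['image'].astype(int)
# scene: anything bright on deck now / inside parts tray
h=cv2.cvtColor(c['image'],cv2.COLOR_RGB2HSV); m=((h[...,2]>170)&(h[...,1]<45)).astype(np.uint8)
k,lab,st,ce=cv2.connectedComponentsWithStats(m)
for i in range(1,k):
    if 6<st[i,4]<400 and 160<ce[i][0]<400 and 200<ce[i][1]<330:
        print(ce[i].round(),st[i,2:],'deck',(1000*(R.T@(onz(c,*ce[i],.06)[:2]-t))).round(),'ptray',(1000*(R.T@(onz(c,*ce[i],.016)[:2]-t))).round())
```

```text
t 10.12 tray mm [73.5 -0.2] z 122.8 tool x angle 45.03 tilt [-0.0009 -0.0001] F [-0.1  0.4  0.6] open -0.002 q [-0.68  0.71  0.57  1.88 -0.56  0.71 -0.45]
[180. 225.] [ 7  3 12] deck [197.  58.] ptray [263.  27.]
[347. 250.] [5 3 8] deck [-119. -143.] ptray [ -75. -187.]
[330. 256.] [23 13 52] deck [-111. -104.] ptray [ -66. -146.]
[231. 280.] [13  8 73] deck [-42.  87.] ptray [ 8. 59.]
```

Emit:
{"name": "arm_command", "arguments": {
  "series": [
    {"grip":0,"x":0,"y":0.004,"z":0.03,"wx":0,"wy":0,"wz":0},
    {"grip":0,"x":0,"y":0,"z":0.025,"wx":0,"wy":0,"wz":0},
    {"grip":0,"x":0,"y":0,"z":0.015,"wx":0,"wy":0,"wz":0},
    {"grip":0,"x":0,"y":0,"z":0,"wx":0,"wy":0,"wz":0},
    {"grip":0,"x":-0.01,"y":0,"z":0,"wx":0,"wy":0,"wz":0},
    {"grip":0,"x":-0.01,"y":0,"z":0,"wx":0,"wy":0,"wz":0},
    {"grip":0,"x":-0.01,"y":0,"z":0,"wx":0,"wy":0,"wz":0},
    {"grip":0,"x":-0.01,"y":0,"z":0,"wx":0,"wy":0,"wz":0},
    {"grip":0,"x":-0.01,"y":0,"z":0,"wx":0,"wy":0,"wz":0},
    {"grip":0,"x":-0.01,"y":0,"z":0,"wx":0,"wy":0,"wz":0},
    {"grip":0,"x":-0.01,"y":0,"z":0,"wx":0,"wy":0,"wz":0},
    {"grip":0,"x":0,"y":0,"z":0,"wx":0,"wy":0,"wz":0}
  ]
}}

```text
t: 11.17
ee_pos: [0.593, 0.0961, 0.0536]
orientation: [[0.609, 0.793, -0.001], [0.793, -0.609, -0.001], [-0.001, -0.0, -1.0]]
ft_force: [-1.0, -0.1, -1.5]
opening: -0.001
grasp_force: 0.0
```

```bash
cat >> h.py <<'E'
def small(n,f,z=.058,lo=170,box=(-118,128,-300,128)):
    c=shot(n,f); T=np.load('tray.npz');R=T['R'];t=T['t']; h=cv2.cvtColor(c['image'],cv2.COLOR_RGB2HSV); m=((h[...,2]>lo)&(h[...,1]<45)).astype(np.uint8)
    k,lab,st,ce=cv2.connectedComponentsWithStats(m)
    for i in range(1,k):
        p=1000*(R.T@(onz(c,*ce[i],z)[:2]-t))
        if st[i,4]>6 and box[0]<p[0]<box[1] and box[2]<p[1]<box[3]: print(n,ce[i].round(),st[i,2:],p.round())
E
python3 -c "
from h import *
where(); small('wrist','w6'); small('scene','s6'); small('side','d6')"
```

```text
t 11.17 tray mm [ 25.9 -56.2] z 53.6 tool x angle 45.08 tilt [-0.0008 -0.0007] F [-1.  -0.1 -1.5] open -0.001 q [-0.54  0.74  0.44  2.04 -0.64  0.5  -0.28]
wrist [594. 377.] [  161   208 14737] [  99. -181.]
wrist [430. 411.] [ 7  8 28] [  27. -140.]
scene [282. 207.] [2 5 7] [ 108. -157.]
scene [216. 253.] [140 102 721] [55. 58.]
scene [347. 250.] [5 3 7] [-117. -145.]
scene [339. 251.] [ 5  3 10] [-109. -131.]
scene [231. 280.] [13  8 78] [-39.  86.]
side [390. 239.] [30 10 87] [  56. -112.]
side [332. 253.] [ 5  4 12] [-101. -102.]
side [340. 261.] [4 3 8] [-114. -142.]
```

Run:
```python
from h import *
T=np.load('tray.npz');R=T['R'];t=T['t']
for f in ['side0','d6','scene0','s6']:
    c=load(f)
    im=c['image'].astype(int)
    for nm,q in [('orig',(50,-29)),('now',(12,-70))]:
        w=R@(np.array(q)/1000)+t; u,v=proj(c,[*w,.056]).round().astype(int)
        g=im[v-8:v+9,u-10:u+11]; m=((g.max(2)-g.min(2))<25)&(g.max(2)>110); ys,xs=np.where(m)
        print(f,nm,(u,v),m.sum(),(xs.mean()+u-10,ys.mean()+v-8) if m.any() else '')
```

```text
side0 orig (np.int64(362), np.int64(230)) 32 (np.float64(362.46875), np.float64(229.5))
side0 now (np.int64(362), np.int64(238)) 33 (np.float64(367.3636363636364), np.float64(237.4848484848485))
d6 orig (np.int64(362), np.int64(230)) 5 (np.float64(364.4), np.float64(238.0))
d6 now (np.int64(362), np.int64(238)) 18 (np.float64(366.6111111111111), np.float64(240.72222222222223))
scene0 orig (np.int64(252), np.int64(239)) 45 (np.float64(251.0), np.float64(239.17777777777778))
scene0 now (np.int64(279), np.int64(239)) 2 (np.float64(288.5), np.float64(231.0))
s6 orig (np.int64(252), np.int64(239)) 0 
s6 now (np.int64(279), np.int64(239)) 2 (np.float64(288.5), np.float64(231.0))
```

Emit:
{"name": "arm_command", "arguments": {
  "series": [
    {"grip":0,"x":-0.01,"y":0,"z":0,"wx":0,"wy":0,"wz":0},
    {"grip":0,"x":-0.01,"y":0,"z":0,"wx":0,"wy":0,"wz":0},
    {"grip":0,"x":-0.01,"y":0,"z":0,"wx":0,"wy":0,"wz":0},
    {"grip":0,"x":-0.01,"y":0,"z":0,"wx":0,"wy":0,"wz":0},
    {"grip":0,"x":-0.01,"y":0,"z":0,"wx":0,"wy":0,"wz":0},
    {"grip":0,"x":-0.01,"y":0,"z":0,"wx":0,"wy":0,"wz":0},
    {"grip":0,"x":-0.01,"y":0,"z":0,"wx":0,"wy":0,"wz":0},
    {"grip":0,"x":-0.01,"y":0,"z":0,"wx":0,"wy":0,"wz":0},
    {"grip":0,"x":0,"y":0,"z":0,"wx":0,"wy":0,"wz":0}
  ]
}}

```text
t: 12.07
ee_pos: [0.5444, 0.0327, 0.0535]
orientation: [[0.609, 0.793, -0.001], [0.793, -0.609, -0.001], [-0.001, -0.0, -1.0]]
ft_force: [-0.9, -0.0, 0.7]
opening: -0.002
grasp_force: 0.0
```

```bash
python3 -c "
from h import *
where(); small('wrist','w7',lo=160); small('side','d7',lo=140);small('scene','s7',lo=140)"
```

```text
t 12.07 tray mm [ -30.5 -112.8] z 53.5 tool x angle 45.06 tilt [-0.0009 -0.0007] F [-0.9 -0.   0.7] open -0.002 q [-0.42  0.69  0.38  2.16 -0.66  0.4  -0.16]
wrist [510. 208.] [ 276  238 3648] [  62. -136.]
wrist [591. 230.] [  245   234 11842] [  81. -168.]
wrist [363. 273.] [  9  96 431] [  -2. -114.]
wrist [395. 337.] [21 16 79] [ -13. -149.]
wrist [605. 427.] [  90  114 4525] [  29. -272.]
wrist [630. 434.] [ 6  5 10] [  37. -286.]
side [391. 239.] [ 28  10 109] [  56. -113.]
side [372. 241.] [ 3  5 10] [  11. -100.]
side [398. 245.] [ 6  3 10] [  43. -148.]
side [388. 248.] [5 3 9] [  12. -148.]
scene [302. 218.] [4 2 8] [  36. -158.]
scene [292. 231.] [10  2 18] [  14. -110.]
scene [231. 280.] [14  9 94] [-39.  86.]
```

Emit:
{"name": "arm_command", "arguments": {
  "series": [
    {"grip":0,"x":-0.01,"y":0,"z":0,"wx":0,"wy":0,"wz":0},
    {"grip":0,"x":-0.01,"y":0,"z":0,"wx":0,"wy":0,"wz":0},
    {"grip":0,"x":-0.01,"y":0,"z":0,"wx":0,"wy":0,"wz":0},
    {"grip":0,"x":-0.01,"y":0,"z":0,"wx":0,"wy":0,"wz":0},
    {"grip":0,"x":-0.01,"y":0,"z":0,"wx":0,"wy":0,"wz":0},
    {"grip":0,"x":-0.01,"y":0,"z":0,"wx":0,"wy":0,"wz":0},
    {"grip":0,"x":-0.01,"y":0,"z":0,"wx":0,"wy":0,"wz":0},
    {"grip":0,"x":-0.002,"y":0,"z":0,"wx":0,"wy":0,"wz":0},
    {"grip":0,"x":0,"y":0,"z":0,"wx":0,"wy":0,"wz":0},
    {"grip":0,"x":0,"y":0,"z":-0.035,"wx":0,"wy":0,"wz":0},
    {"grip":0,"x":0,"y":0,"z":-0.035,"wx":0,"wy":0,"wz":0},
    {"grip":0,"x":0,"y":0,"z":-0.03,"wx":0,"wy":0,"wz":0}
  ]
}}

```text
t: 13.22
ee_pos: [0.5022, -0.0222, 0.1546]
orientation: [[0.607, 0.795, -0.001], [0.795, -0.607, -0.0], [-0.001, -0.001, -1.0]]
ft_force: [1.3, 0.2, 0.9]
opening: 0.001
grasp_force: 0.0
```

Run:
```python
from h import *
where(); 
for n,f in [('wrist','w8'),('side','d8'),('scene','s8')]: shot(n,f)
T=np.load('tray.npz');R=T['R'];t=T['t']
def inreg(f,poly,z,name,cond,amin=4):
    c=load(f); px=np.array([proj(c,[*(R@(np.array(p)/1000)+t),z]) for p in poly]); m=np.zeros(c['image'].shape[:2],np.uint8); cv2.fillPoly(m,[px.round().astype(np.int32)],1)
    g=c['image'].astype(int); b=(cond(g)&(m>0)).astype(np.uint8); k,lab,st,ce=cv2.connectedComponentsWithStats(b)
    for i in range(1,k):
        if st[i,4]>=amin: print(f,name,ce[i].round(),st[i,2:],(1000*(R.T@(onz(c,*ce[i],z)[:2]-t))).round(), g[lab==i].mean(0).round())
bright=lambda g:((g.max(2)-g.min(2))<30)&(g.max(2)>110)
deck=[(-110,120),(125,120),(125,-125),(20,-98),(-18,-128),(-18,-155),(-112,-155),(-112,-125)]
bay=[(-112,-165),(10,-165),(10,-262),(-112,-262)]
for f in ['w8','d8','s8']:
    inreg(f,deck,.055,'deck',bright,8); inreg(f,bay,.012,'bay',bright)
```

```text
t 13.22 tray mm [ -79.4 -161.8] z 154.6 tool x angle 45.2 tilt [-0.0008 -0.0002] F [1.3 0.2 0.9] open 0.001 q [-0.46  0.51  0.56  2.2  -0.5   0.56 -0.18]
w8 deck [346. 105.] [  6  69 234] [   3. -109.] [218. 220. 221.]
w8 bay [377. 172.] [3 3 5] [ -10. -165.] [216. 217. 218.]
w8 bay [349. 254.] [ 25  25 355] [ -76. -202.] [212. 213. 211.]
d8 deck [372. 219.] [ 64  24 128] [125.  13.] [106. 112. 119.]
d8 deck [302. 240.] [ 71  36 396] [-102.   -3.] [137. 147. 154.]
d8 deck [388. 239.] [ 36  14 125] [  58. -103.] [160. 174. 180.]
d8 deck [340. 260.] [ 6  4 12] [-108. -134.] [131. 146. 153.]
s8 deck [288. 279.] [106  58 367] [-105.    0.] [161. 171. 176.]
s8 deck [231. 280.] [ 14   9 100] [-35.  84.] [185. 194. 198.]
s8 bay [351. 250.] [13  6 44] [ -78. -197.] [158. 165. 167.]
s8 bay [338. 252.] [ 7  5 20] [ -63. -173.] [161. 170. 178.]
```

Emit:
{"name": "arm_command", "arguments": {
  "series": [
    {"grip":0.12,"x":0,"y":0,"z":0,"wx":0,"wy":0,"wz":-0.0373},
    {"grip":0.12,"x":0,"y":0,"z":0,"wx":0,"wy":0,"wz":-0.0373},
    {"grip":0.12,"x":0,"y":0,"z":0,"wx":0,"wy":0,"wz":-0.0373},
    {"grip":0.12,"x":0,"y":0,"z":0,"wx":0,"wy":0,"wz":-0.0373},
    {"grip":0.12,"x":0.034,"y":0.0015,"z":0,"wx":0,"wy":0,"wz":0},
    {"grip":0.12,"x":0.034,"y":0.0015,"z":0,"wx":0,"wy":0,"wz":0},
    {"grip":0.12,"x":0.034,"y":0.0015,"z":0,"wx":0,"wy":0,"wz":0},
    {"grip":0.12,"x":0.034,"y":0.0015,"z":0,"wx":0,"wy":0,"wz":0},
    {"grip":0.12,"x":0.034,"y":0.0015,"z":0,"wx":0,"wy":0,"wz":0},
    {"grip":0.12,"x":0.034,"y":0.0015,"z":0,"wx":0,"wy":0,"wz":0},
    {"grip":0.12,"x":0.034,"y":0.0015,"z":0,"wx":0,"wy":0,"wz":0},
    {"grip":0.12,"x":0.034,"y":0.0015,"z":0,"wx":0,"wy":0,"wz":0}
  ]
}}

```text
t: 14.37
ee_pos: [0.5632, 0.2453, 0.1519]
orientation: [[0.182, 0.983, -0.002], [0.983, -0.182, -0.0], [-0.001, -0.002, -1.0]]
ft_force: [-0.3, -0.9, 0.0]
opening: 0.12
grasp_force: 0.0
```

Emit:
{"name": "arm_command", "arguments": {
  "series": [
    {"grip":0.12,"x":0,"y":0,"z":0,"wx":0,"wy":0,"wz":0},
    {"grip":0.12,"x":0,"y":0,"z":0,"wx":0,"wy":0,"wz":0}
  ]
}}

```text
t: 14.53
ee_pos: [0.5629, 0.2459, 0.1515]
orientation: [[0.178, 0.984, -0.002], [0.984, -0.178, -0.0], [-0.0, -0.002, -1.0]]
ft_force: [0.2, -0.4, -0.0]
opening: 0.12
grasp_force: 0.0
```

```bash
cat >> h.py <<'E'
def reg(f,poly,z,name,cond,amin=4):
    T=np.load('tray.npz');R=T['R'];t=T['t']; c=load(f); px=np.array([proj(c,[*(R@(np.array(p)/1000)+t),z]) for p in poly]); m=np.zeros(c['image'].shape[:2],np.uint8); cv2.fillPoly(m,[px.round().astype(np.int32)],1)
    g=c['image'].astype(int); b=(cond(g)&(m>0)).astype(np.uint8); k,lab,st,ce=cv2.connectedComponentsWithStats(b)
    for i in range(1,k):
        if st[i,4]>=amin: print(f,name,ce[i].round(),st[i,2:],(1000*(R.T@(onz(c,*ce[i],z)[:2]-t))).round(), g[lab==i].mean(0).round())
bright=lambda g:((g.max(2)-g.min(2))<30)&(g.max(2)>110)
brown=lambda g:(g[...,0]>g[...,2]+20)&(g[...,0]>40)
deck=[(-110,120),(125,120),(125,-125),(20,-98),(-18,-128),(-18,-155),(-112,-155),(-112,-125)]
bay=[(-112,-165),(10,-165),(10,-262),(-112,-262)]
E
python3 - <<'E'
from h import *
where(); shot('wrist','w9');shot('scene','s9')
for f in ['w9','s9']:
    reg(f,deck,.058,'deck',bright,15); reg(f,deck,.058,'deckbrown',brown,10); reg(f,bay,.012,'bay',bright)
E
```

```text
t 14.53 tray mm [15.4 96.2] z 151.5 tool x angle 72.33 tilt [-0.0016 -0.0002] F [ 0.2 -0.4 -0. ] open 0.12 q [-0.81  0.6   0.46  1.95 -0.41  0.68 -0.27]
w9 deck [170. 286.] [ 30  34 599] [-102.   97.] [172. 174. 175.]
w9 deck [293. 335.] [ 8  8 29] [-25.  27.] [111. 115. 118.]
w9 deck [336. 335.] [ 7  8 24] [ 8. 17.] [112. 115. 119.]
w9 deckbrown [315. 286.] [ 14  24 130] [ 5. 64.] [75. 47. 34.]
w9 deckbrown [329. 284.] [12 16 76] [16. 62.] [74. 48. 35.]
w9 deckbrown [323. 298.] [ 6  8 22] [ 7. 52.] [95. 59. 43.]
s9 deck [297. 274.] [106  58 292] [-109.  -19.] [155. 165. 171.]
s9 deck [230. 281.] [12  8 66] [-40.  89.] [168. 175. 180.]
s9 deckbrown [228. 264.] [ 8  5 26] [ 9. 61.] [61. 41. 31.]
s9 bay [338. 251.] [ 9  6 27] [ -62. -174.] [159. 170. 175.]
s9 bay [351. 250.] [14  6 53] [ -78. -197.] [164. 171. 172.]
```

The coil is confirmed at about (8,60), and the deck shows no crystal. Lowering behind the coil and pushing.

Emit:
{"name": "arm_command", "arguments": {
  "series": [
    {"grip":0.12,"x":0,"y":0.004,"z":0.035,"wx":0,"wy":0,"wz":0},
    {"grip":0.12,"x":0,"y":0,"z":0.035,"wx":0,"wy":0,"wz":0},
    {"grip":0.12,"x":0,"y":0,"z":0.02,"wx":0,"wy":0,"wz":0},
    {"grip":0.12,"x":0,"y":0,"z":0.008,"wx":0,"wy":0,"wz":0},
    {"grip":0.12,"x":0,"y":0,"z":0,"wx":0,"wy":0,"wz":0},
    {"grip":0.12,"x":-0.008,"y":0,"z":0,"wx":0,"wy":0,"wz":0},
    {"grip":0.12,"x":-0.008,"y":0,"z":0,"wx":0,"wy":0,"wz":0},
    {"grip":0.12,"x":-0.008,"y":0,"z":0,"wx":0,"wy":0,"wz":0},
    {"grip":0.12,"x":-0.008,"y":0,"z":0,"wx":0,"wy":0,"wz":0},
    {"grip":0.12,"x":-0.008,"y":0,"z":0,"wx":0,"wy":0,"wz":0},
    {"grip":0.12,"x":-0.008,"y":0,"z":0,"wx":0,"wy":0,"wz":0},
    {"grip":0.12,"x":0,"y":0,"z":0,"wx":0,"wy":0,"wz":0}
  ]
}}

```text
t: 15.63
ee_pos: [0.5587, 0.1927, 0.0558]
orientation: [[0.185, 0.983, 0.0], [0.983, -0.185, -0.001], [-0.001, 0.0, -1.0]]
ft_force: [0.2, -1.4, -0.0]
opening: 0.12
grasp_force: 0.0
```

Run:
```python
from h import *
where()
for n,f in [('wrist','w10'),('scene','s10'),('side','d10')]: shot(n,f); reg(f,deck,.058,'deckbrown',brown,5)
```

```text
t 15.63 tray mm [ 4.3 44. ] z 55.8 tool x angle 71.93 tilt [ 0.0003 -0.0006] F [ 0.2 -1.4 -0. ] open 0.12 q [-0.65  0.71  0.33  2.05 -0.5   0.45 -0.12]
w10 deckbrown [306. 341.] [ 10  36 118] [-5. 29.] [76. 47. 33.]
w10 deckbrown [314. 332.] [ 3 23 49] [-0. 33.] [74. 46. 32.]
w10 deckbrown [322. 346.] [ 10  45 180] [ 1. 24.] [79. 48. 34.]
w10 deckbrown [314. 361.] [ 3 11 27] [-5. 17.] [77. 50. 38.]
s10 deckbrown [245. 259.] [ 6  4 14] [-1. 26.] [54. 36. 27.]
d10 deckbrown [329. 227.] [ 8  6 27] [-4. 23.] [66. 44. 34.]
```

The coil is nested in front of the fingertips at about (-3,25). Continuing.

Emit:
{"name": "arm_command", "arguments": {
  "series": [
    {"grip":0.12,"x":-0.01,"y":0,"z":0.002,"wx":0,"wy":0,"wz":0},
    {"grip":0.12,"x":-0.01,"y":0,"z":0,"wx":0,"wy":0,"wz":0},
    {"grip":0.12,"x":-0.01,"y":0,"z":0,"wx":0,"wy":0,"wz":0},
    {"grip":0.12,"x":-0.01,"y":0,"z":0,"wx":0,"wy":0,"wz":0},
    {"grip":0.12,"x":-0.01,"y":0,"z":0,"wx":0,"wy":0,"wz":0},
    {"grip":0.12,"x":-0.01,"y":0,"z":0,"wx":0,"wy":0,"wz":0},
    {"grip":0.12,"x":-0.01,"y":0,"z":0,"wx":0,"wy":0,"wz":0},
    {"grip":0.12,"x":-0.01,"y":0,"z":0,"wx":0,"wy":0,"wz":0},
    {"grip":0.12,"x":-0.01,"y":0,"z":0,"wx":0,"wy":0,"wz":0},
    {"grip":0.12,"x":-0.01,"y":0,"z":0,"wx":0,"wy":0,"wz":0},
    {"grip":0.12,"x":-0.01,"y":0,"z":0,"wx":0,"wy":0,"wz":0}
  ]
}}

```text
t: 16.7
ee_pos: [0.5386, 0.086, 0.0533]
orientation: [[0.183, 0.983, 0.0], [0.983, -0.183, 0.0], [0.0, 0.0, -1.0]]
ft_force: [0.5, 0.4, 0.5]
opening: 0.124
grasp_force: 0.1
```

Run:
```python
from h import *
where()
for n,f in [('wrist','w11'),('scene','s11'),('side','d11')]: shot(n,f); reg(f,deck,.058,'deckbrown',brown,5)
```

```text
t 16.7 tray mm [-29.4 -59.2] z 53.3 tool x angle 72.06 tilt [0.0001 0.    ] F [0.5 0.4 0.5] open 0.124 q [-0.44  0.68  0.27  2.16 -0.48  0.37  0.04]
w11 deckbrown [308. 341.] [ 14  38 196] [-37. -73.] [93. 59. 43.]
w11 deckbrown [322. 349.] [ 12  46 194] [-33. -79.] [100.  63.  46.]
w11 deckbrown [313. 364.] [ 3 10 25] [-39. -86.] [106.  67.  49.]
d11 deckbrown [346. 243.] [ 5  6 17] [-41. -76.] [63. 43. 33.]
d11 deckbrown [351. 244.] [ 4  6 16] [-37. -88.] [63. 42. 32.]
```

Emit:
{"name": "arm_command", "arguments": {
  "series": [
    {"grip":0.12,"x":-0.01,"y":0,"z":0,"wx":0,"wy":0,"wz":0},
    {"grip":0.12,"x":-0.01,"y":0,"z":0,"wx":0,"wy":0,"wz":0},
    {"grip":0.12,"x":-0.01,"y":0,"z":0,"wx":0,"wy":0,"wz":0},
    {"grip":0.12,"x":-0.01,"y":0,"z":0,"wx":0,"wy":0,"wz":0},
    {"grip":0.12,"x":-0.01,"y":0,"z":0,"wx":0,"wy":0,"wz":0},
    {"grip":0.12,"x":-0.01,"y":0,"z":0,"wx":0,"wy":0,"wz":0},
    {"grip":0.12,"x":-0.01,"y":0,"z":0,"wx":0,"wy":0,"wz":0},
    {"grip":0.12,"x":-0.01,"y":0,"z":0,"wx":0,"wy":0,"wz":0},
    {"grip":0.12,"x":-0.01,"y":0,"z":0,"wx":0,"wy":0,"wz":0},
    {"grip":0.12,"x":-0.01,"y":0,"z":0,"wx":0,"wy":0,"wz":0},
    {"grip":0.12,"x":-0.01,"y":0,"z":0,"wx":0,"wy":0,"wz":0},
    {"grip":0.12,"x":0,"y":0,"z":0,"wx":0,"wy":0,"wz":0}
  ]
}}

```text
t: 17.85
ee_pos: [0.5181, -0.0238, 0.0534]
orientation: [[0.185, 0.983, -0.0], [0.983, -0.185, -0.001], [-0.001, 0.0, -1.0]]
ft_force: [-0.1, -0.2, -0.3]
opening: 0.122
grasp_force: 0.0
```

Run:
```python
from h import *
where()
for n,f in [('wrist','w12'),('scene','s12'),('side','d12')]: shot(n,f); reg(f,deck,.058,'deckbrown',brown,5); reg(f,bay,.012,'baybrown',brown,5)
```

```text
t 17.85 tray mm [ -63.8 -165.4] z 53.4 tool x angle 71.9 tilt [-0.0001 -0.001 ] F [-0.1 -0.2 -0.3] open 0.122 q [-0.21  0.65  0.22  2.21 -0.44  0.31  0.2 ]
w12 deckbrown [333. 280.] [3 4 8] [ -51. -152.] [87. 51. 35.]
w12 baybrown [333. 280.] [3 4 8] [ -55. -173.] [87. 51. 35.]
w12 baybrown [337. 285.] [2 4 7] [ -54. -177.] [72. 46. 31.]
w12 baybrown [304. 299.] [3 2 5] [ -76. -180.] [69. 44. 33.]
d12 baybrown [374. 279.] [ 3  4 10] [ -46. -169.] [56. 37. 28.]
```

Emit:
{"name": "arm_command", "arguments": {
  "series": [
    {"grip":0.12,"x":0,"y":0,"z":-0.035,"wx":0,"wy":0,"wz":0},
    {"grip":0.12,"x":0,"y":0,"z":-0.04,"wx":0,"wy":0,"wz":0},
    {"grip":0.12,"x":0,"y":0,"z":0,"wx":0,"wy":0,"wz":-0.0335},
    {"grip":0.12,"x":0,"y":0,"z":0,"wx":0,"wy":0,"wz":-0.0335},
    {"grip":0.12,"x":0,"y":0,"z":0,"wx":0,"wy":0,"wz":-0.0335},
    {"grip":0.12,"x":0,"y":0,"z":0,"wx":0,"wy":0,"wz":0}
  ]
}}

```text
t: 18.5
ee_pos: [0.5189, -0.0202, 0.1287]
orientation: [[-0.138, 0.99, 0.001], [0.99, 0.138, 0.001], [0.0, 0.001, -1.0]]
ft_force: [0.4, 0.1, -0.6]
opening: 0.122
grasp_force: 0.0
```

Run:
```python
from h import *
where()
for n,f in [('wrist','w13'),('scene','s13'),('side','d13')]:
    shot(n,f); reg(f,deck,.058,'deckbrown',brown,5); reg(f,bay,.012,'baybrown',brown,5); reg(f,bay,.012,'bay',bright,5)
A=load('scene0');B=load('side0')
for a,b in [((361,203),(503,312)),((361,162),(510,252))]:
    o,d=ray(A,*a);p,e=ray(B,*b); s=np.linalg.lstsq(np.stack([d,-e],1),p-o,rcond=None)[0]; print('bottle',(o+d*s[0]).round(3),(p+e*s[1]).round(3))
```

```text
t 18.5 tray mm [ -62.6 -162. ] z 128.7 tool x angle 90.5 tilt [0.0008 0.0006] F [ 0.4  0.1 -0.6] open 0.122 q [-0.25  0.52  0.25  2.17 -0.27  0.48  0.35]
w13 bay [392. 244.] [ 6  9 43] [  -1. -169.] [215. 218. 220.]
w13 bay [298. 280.] [ 15  24 302] [ -77. -202.] [193. 194. 193.]
w13 bay [293. 335.] [ 8  9 33] [ -82. -255.] [116. 120. 123.]
w13 bay [336. 335.] [ 8 10 31] [ -43. -255.] [117. 121. 123.]
s13 bay [338. 252.] [ 7  6 21] [ -62. -173.] [157. 167. 174.]
s13 bay [351. 250.] [14  5 42] [ -78. -198.] [151. 158. 160.]
d13 baybrown [374. 279.] [ 4  4 10] [ -46. -169.] [55. 36. 28.]
bottle [ 0.682 -0.223 -0.009] [ 0.684 -0.223 -0.007]
bottle [ 0.682 -0.218  0.108] [ 0.683 -0.218  0.111]
```

Emit:
{"name": "arm_command", "arguments": {
  "series": [
    {"grip":0.12,"x":0.011,"y":0.036,"z":0,"wx":0,"wy":0,"wz":0.003},
    {"grip":0.12,"x":0,"y":0.036,"z":0,"wx":0,"wy":0,"wz":0},
    {"grip":0.12,"x":0,"y":0.036,"z":0,"wx":0,"wy":0,"wz":0},
    {"grip":0.12,"x":0,"y":0.036,"z":0,"wx":0,"wy":0,"wz":0},
    {"grip":0.12,"x":0,"y":0.036,"z":0,"wx":0,"wy":0,"wz":0},
    {"grip":0.12,"x":0,"y":0,"z":0,"wx":0,"wy":0,"wz":0},
    {"grip":0.12,"x":0,"y":0,"z":0,"wx":0,"wy":0,"wz":0}
  ]
}}

```text
t: 19.23
ee_pos: [0.6969, 0.0128, 0.1271]
orientation: [[-0.121, 0.993, -0.0], [0.993, 0.121, -0.0], [-0.0, -0.0, -1.0]]
ft_force: [-1.0, 0.4, -0.5]
opening: 0.122
grasp_force: 0.0
```

Run:
```python
from h import *
where()
for n,f in [('wrist','w14'),('scene','s14'),('side','d14')]:
    shot(n,f); reg(f,deck,.058,'deckbrown',brown,5); reg(f,deck,.055,'deckbright',lambda g:bright(g)&(g.max(2)>150),10); reg(f,bay,.012,'baybrown',brown,5); reg(f,bay,.012,'bay',bright,5)
```

```text
t 19.23 tray mm [ 118.2 -152.2] z 127.1 tool x angle 89.55 tilt [-0.0003 -0.0003] F [-1.   0.4 -0.5] open 0.122 q [-0.28  0.69  0.29  1.76 -0.28  0.72  0.28]
w14 deckbrown [101. 261.] [ 8  2 10] [ -27. -155.] [57. 36. 26.]
w14 deckbright [115. 208.] [ 43  57 324] [ -12. -119.] [234. 238. 240.]
w14 deckbright [110. 239.] [ 6  3 15] [ -20. -140.] [154. 152. 156.]
w14 baybrown [100. 261.] [ 9  3 12] [ -59. -173.] [60. 38. 28.]
w14 baybrown [101. 265.] [ 8  2 10] [ -59. -176.] [63. 39. 28.]
w14 baybrown [101. 270.] [ 8  2 11] [ -60. -180.] [62. 39. 29.]
w14 baybrown [ 99. 274.] [ 8  2 10] [ -62. -184.] [59. 38. 28.]
w14 baybrown [ 95. 278.] [ 8  4 15] [ -66. -188.] [58. 39. 29.]
w14 bay [119. 257.] [ 6 12 56] [ -43. -170.] [168. 173. 180.]
w14 bay [ 98. 288.] [14 23 38] [ -66. -197.] [131. 132. 131.]
w14 bay [ 88. 295.] [ 17  21 269] [ -76. -204.] [147. 148. 146.]
s14 deckbright [288. 279.] [106  58 261] [-105.    1.] [176. 187. 192.]
s14 deckbright [231. 280.] [14  9 93] [-36.  84.] [189. 197. 202.]
s14 bay [347. 250.] [ 6  4 11] [ -72. -191.] [111. 118. 124.]
s14 bay [354. 250.] [5 4 9] [ -82. -202.] [110. 114. 114.]
s14 bay [338. 252.] [ 8  5 20] [ -63. -172.] [172. 180. 184.]
d14 deckbright [305. 241.] [ 65  32 177] [-97.  -8.] [165. 177. 186.]
d14 deckbright [387. 239.] [34 11 85] [  56. -104.] [161. 174. 183.]
d14 baybrown [374. 279.] [ 5  4 12] [ -46. -169.] [56. 37. 28.]
d14 baybrown [367. 280.] [3 2 5] [ -63. -166.] [53. 37. 29.]
```

Run:
```python
from h import *
T=np.load('tray.npz');R=T['R'];t=T['t']
for f in ['w3','w14']:
    c=load(f); g=cv2.blur(c['image'].max(2),(3,3)); print(f,'rows y -135..-270 step 6, cols x -125..+5 step 6')
    for y in range(-135,-272,-6):
        r=[]
        for x in range(-125,8,6):
            u,v=proj(c,[*(R@(np.array([x,y])/1000)+t),.008]).round().astype(int); r.append(f'{g[v,u]:3d}' if 0<=u<640 and 0<=v<480 else ' --')
        print(y,' '.join(r))
```

```text
w3 rows y -135..-270 step 6, cols x -125..+5 step 6
-135 113 114 114 114 116 116 118 117 111 110 111 111 111 110 113 112 227 113 115 115 116 118 119
-141 111 113 114 114 115  69  94 116 118 119 107 108 110 109 110 207 111 111 111 113 113 115 116
-147 111 111 112 113  67  67  68  69  68  70  70  68  73  73 198 102 115 117 100 116 116 103 108
-153  64  65  66  65  67  67  67  67  69  69  68  70  69  83 204 228 254 254 253 253 254 254 232
-159  65  65  66  65  65  66  67  68  67  67  68  68  70  70  63  83  83  82  95  95  94  94  93
-165  65  66  65  65  65  66  65  67  67  68  69  67  67  69  68 172  94  42  42  19  40  39  43
-171  65  64  65  66  64  66  65  66  67  67  68  67  68  68  68 172  94  42  43  18  45  45  41
-177  19  16  42  45  47  47  47  44  47  51  45  47  47  48  49 202  80  40  43  18  49  41  40
-183  18  18  46  47  47  46  47  42  44  46  45  43  45  44  43 148  50  46  42  21  38  45  37
-189  15  18  47  45  46  46  43  44  44  44  43  44  45  44  44  44  38  39  43  19  39  37  42
-195  19  20  45  45  49  58  45  46  41  41  42  42  43  43  39  40  41  41  
[... 2766 characters left out ...]
6  24  17  28  40  41
-231  22  21  84  76  74  73  70  69  77  61  55  48  42  45  43  42  44  47  22  18  26  42  42
-237  22  24  79  73  76  72  71  69  71  68  80  67  79  75  55  41  45  43  24  24  25  47  45
-243  22  21  76  76  74  74  70  70  73  70  70  68  73  84  79  77  75  74  25  20  27  50  44
-249  24  21  79  74  70  71  75  74  73  82  69  80  65  74  72  74  76  79  27  20  31  49  44
-255  24  20  70  71  70  70  77  68  70  72  76  67  70  68  76  75  76  82  27  19  35  81  72
-261  25  19  71  75  76  67  67  66  69  69  77  66  67  63  68  67  68  62  35  22  20  57  51
-267  29  21  21  21  27  35  30  22  35  25  23  21  24  21  22  30  20  22  56  24  23  21  24
```

The crystal is at (-78,-204) in the larger bay. The coil is there too, at about (-60,-180) beside the lip, and the deck holds only the capacitor. Now lowering behind the tab to shut.

Emit:
{"name": "arm_command", "arguments": {
  "series": [
    {"grip":0.12,"x":0,"y":0,"z":0.03,"wx":0,"wy":0,"wz":0},
    {"grip":0.12,"x":0,"y":0,"z":0.021,"wx":0,"wy":0,"wz":0},
    {"grip":0.12,"x":0,"y":0,"z":0,"wx":0,"wy":0,"wz":0},
    {"grip":0.12,"x":0,"y":-0.01,"z":0,"wx":0,"wy":0,"wz":0},
    {"grip":0.12,"x":0,"y":-0.01,"z":0,"wx":0,"wy":0,"wz":0},
    {"grip":0.12,"x":0,"y":-0.01,"z":0,"wx":0,"wy":0,"wz":0},
    {"grip":0.12,"x":0,"y":-0.01,"z":0,"wx":0,"wy":0,"wz":0},
    {"grip":0.12,"x":0,"y":-0.01,"z":0,"wx":0,"wy":0,"wz":0},
    {"grip":0.12,"x":0,"y":-0.01,"z":0,"wx":0,"wy":0,"wz":0},
    {"grip":0.12,"x":0,"y":-0.01,"z":0,"wx":0,"wy":0,"wz":0},
    {"grip":0.12,"x":0,"y":-0.01,"z":0,"wx":0,"wy":0,"wz":0}
  ]
}}

```text
t: 20.3
ee_pos: [0.6157, 0.0022, 0.0778]
orientation: [[-0.122, 0.993, 0.001], [0.993, 0.122, 0.0], [0.0, 0.001, -1.0]]
ft_force: [1.9, -0.2, 1.2]
opening: 0.119
grasp_force: 0.9
```

```bash
python3 -c "
from h import *
where()"
```

```text
t 20.3 tray mm [  36.2 -152.3] z 77.8 tool x angle 89.61 tilt [0.0009 0.0001] F [ 1.9 -0.2  1.2] open 0.119 q [-0.25  0.68  0.24  1.98 -0.31  0.51  0.33]
```

Emit:
{"name": "arm_command", "arguments": {
  "series": [
    {"grip":0.12,"x":0,"y":-0.01,"z":0,"wx":0,"wy":0,"wz":0},
    {"grip":0.12,"x":0,"y":-0.01,"z":0,"wx":0,"wy":0,"wz":0},
    {"grip":0.12,"x":0,"y":-0.01,"z":0,"wx":0,"wy":0,"wz":0},
    {"grip":0.12,"x":0,"y":-0.006,"z":0,"wx":0,"wy":0,"wz":0},
    {"grip":0.12,"x":0,"y":-0.003,"z":0,"wx":0,"wy":0,"wz":0},
    {"grip":0.12,"x":0,"y":-0.002,"z":0,"wx":0,"wy":0,"wz":0},
    {"grip":0.12,"x":0,"y":-0.002,"z":0,"wx":0,"wy":0,"wz":0},
    {"grip":0.12,"x":0,"y":0,"z":0,"wx":0,"wy":0,"wz":0}
  ]
}}

```text
t: 20.97
ee_pos: [0.5735, -0.003, 0.0772]
orientation: [[-0.122, 0.992, -0.0], [0.992, 0.122, -0.0], [0.0, -0.0, -1.0]]
ft_force: [-0.6, 0.8, -0.2]
opening: 0.126
grasp_force: 0.1
```

```bash
python3 -c "
from h import *
where()"
```

```text
t 20.97 tray mm [  -6.2 -152. ] z 77.2 tool x angle 89.61 tilt [-0.0003 -0.    ] F [-0.6  0.8 -0.2] open 0.126 q [-0.24  0.65  0.22  2.08 -0.31  0.45  0.34]
```

Emit:
{"name": "arm_command", "arguments": {
  "series": [
    {"grip":0.12,"x":0,"y":-0.002,"z":0,"wx":0,"wy":0,"wz":0},
    {"grip":0.12,"x":0,"y":-0.002,"z":0,"wx":0,"wy":0,"wz":0},
    {"grip":0.12,"x":0,"y":-0.001,"z":0,"wx":0,"wy":0,"wz":0},
    {"grip":0.12,"x":0,"y":0,"z":0,"wx":0,"wy":0,"wz":0}
  ]
}}

```text
t: 21.3
ee_pos: [0.5697, -0.0035, 0.0774]
orientation: [[-0.122, 0.992, 0.002], [0.992, 0.122, -0.0], [-0.0, 0.002, -1.0]]
ft_force: [4.2, 0.3, -2.6]
opening: 0.119
grasp_force: 2.3
```

```bash
python3 -c "
from h import *
where()"
```

```text
t 21.3 tray mm [ -10.  -151.9] z 77.4 tool x angle 89.62 tilt [ 0.002 -0.   ] F [ 4.2  0.3 -2.6] open 0.119 q [-0.24  0.64  0.22  2.09 -0.31  0.44  0.34]
```

Emit:
{"name": "arm_command", "arguments": {
  "series": [
    {"grip":0.12,"x":0,"y":-0.002,"z":0,"wx":0,"wy":0,"wz":0},
    {"grip":0.12,"x":0,"y":-0.001,"z":0,"wx":0,"wy":0,"wz":0},
    {"grip":0.12,"x":0,"y":0,"z":0,"wx":0,"wy":0,"wz":0}
  ]
}}

```text
t: 21.55
ee_pos: [0.5695, -0.0034, 0.0776]
orientation: [[-0.123, 0.992, 0.007], [0.992, 0.123, -0.0], [-0.001, 0.007, -1.0]]
ft_force: [11.1, 0.7, -7.6]
opening: 0.118
grasp_force: 5.8
```

```bash
python3 -c "
from h import *
where()"
```

```text
t 21.55 tray mm [ -10.3 -151.9] z 77.6 tool x angle 89.65 tilt [ 0.0069 -0.0001] F [11.1  0.7 -7.6] open 0.118 q [-0.24  0.64  0.22  2.09 -0.31  0.43  0.34]
```

Emit:
{"name": "arm_command", "arguments": {
  "series": [
    {"grip":0.12,"x":0,"y":0.012,"z":0,"wx":0,"wy":0,"wz":0},
    {"grip":0.12,"x":0,"y":0,"z":-0.035,"wx":0,"wy":0,"wz":0},
    {"grip":0.12,"x":0,"y":0,"z":-0.04,"wx":0,"wy":0,"wz":0},
    {"grip":0.12,"x":0,"y":0,"z":-0.04,"wx":0,"wy":0,"wz":0},
    {"grip":0.12,"x":-0.03,"y":0.01,"z":-0.02,"wx":0,"wy":0,"wz":0},
    {"grip":0.12,"x":-0.04,"y":0.01,"z":0,"wx":0,"wy":0,"wz":0},
    {"grip":0.12,"x":-0.04,"y":0.01,"z":0,"wx":0,"wy":0,"wz":0},
    {"grip":0.12,"x":-0.04,"y":0,"z":0,"wx":0,"wy":0,"wz":0},
    {"grip":0.12,"x":0,"y":0,"z":0,"wx":0,"wy":0,"wz":0}
  ]
}}

```text
t: 22.3
ee_pos: [0.6249, -0.1575, 0.2127]
orientation: [[-0.113, 0.994, 0.0], [0.994, 0.113, -0.005], [-0.005, -0.001, -1.0]]
ft_force: [-0.6, -0.9, -0.4]
opening: 0.122
grasp_force: 0.0
```

Run:
```python
from h import *
where()
T=np.load('tray.npz');R=T['R'];t=T['t']
for n,f in [('wrist','w20'),('scene','s20'),('side','d20')]:
    shot(n,f); reg(f,deck,.058,'deckbrown',brown,5); reg(f,bay,.012,'baybrown',brown,5); reg(f,bay,.012,'bay',bright,5)
reg('w20',[(-70,-130),(20,-130),(20,-175),(-70,-175)],.098,'tab',lambda g:bright(g)&(g.max(2)>170),10)
c=load('w20'); g=cv2.blur(c['image'].max(2),(3,3))
for y in range(-153,-240,-5):
    r=[]
    for x in range(-125,8,6):
        u,v=proj(c,[*(R@(np.array([x,y])/1000)+t),.015]).round().astype(int); r.append(f'{g[v,u]:3d}' if 0<=u<640 and 0<=v<480 else ' --')
    print(y,' '.join(r))
# side/scene differences vs. start
for a,b in [('scene0','s20'),('side0','d20')]:
    d=(np.abs(load(a)['image'].astype(int)-load(b)['image'].astype(int)).max(2)>45).astype(np.uint8); d=cv2.morphologyEx(d,cv2.MORPH_OPEN,np.ones((2,2)))
    k,l,st,ce=cv2.connectedComponentsWithStats(d); print(b,[(ce[i].round().tolist(),st[i,2:].tolist()) for i in range(1,k) if st[i,4]>8][:25])
```

```text
t 22.3 tray mm [  24.8 -311.8] z 212.7 tool x angle 89.08 tilt [ 0.     -0.0051] F [-0.6 -0.9 -0.4] open 0.122 q [-0.06  0.54  0.33  1.83 -0.23  0.81  0.5 ]
w20 baybrown [224.  62.] [ 5 13 23] [ -56. -172.] [71. 45. 34.]
w20 baybrown [204.  69.] [ 5  9 16] [ -76. -177.] [73. 47. 35.]
w20 baybrown [223.  69.] [3 6 8] [ -58. -178.] [71. 44. 31.]
w20 baybrown [220.  71.] [3 6 9] [ -61. -179.] [75. 49. 36.]
w20 baybrown [209.  73.] [3 5 8] [ -72. -181.] [66. 41. 31.]
w20 baybrown [217.  74.] [ 4  7 11] [ -64. -181.] [67. 44. 34.]
w20 baybrown [213.  74.] [3 6 9] [ -68. -182.] [65. 41. 30.]
w20 bay [207. 101.] [ 17  26 321] [ -76. -204.] [200. 201. 200.]
s20 bay [340. 247.] [ 38  20 121] [ -53. -190.] [145. 150. 154.]
d20 baybrown [374. 279.] [ 4  4 10] [ -46. -168.] [63. 43. 35.]
w20 tab [226.   9.] [  6  21 107] [ -32. -156.] [211. 209. 214.]
w20 tab [262.  12.] [ 5 25 89] [  -8. -158.] [241. 241. 240.]
w20 tab [285.   5.] [ 39   5 155] [   7. -154.] [216. 219. 221.]
-153  14  12  38  37  34  38  32  19  21  20  20  17  29  37  53  41  31  36  55  47  58  56  61
-158  18  13  33  33  34
[... 2483 characters left out ...]
 19.0], [76, 36, 1508]), ([497.0, 38.0], [5, 3, 13]), ([506.0, 38.0], [11, 3, 32]), ([104.0, 47.0], [11, 7, 71]), ([463.0, 54.0], [5, 4, 17]), ([477.0, 54.0], [5, 3, 14]), ([104.0, 71.0], [13, 37, 306]), ([69.0, 73.0], [26, 9, 60]), ([30.0, 72.0], [5, 2, 10]), ([16.0, 77.0], [17, 12, 56]), ([72.0, 82.0], [42, 20, 212]), ([481.0, 78.0], [50, 12, 394]), ([32.0, 84.0], [25, 21, 372]), ([473.0, 134.0], [59, 104, 3743]), ([123.0, 102.0], [36, 23, 290]), ([27.0, 104.0], [15, 10, 77]), ([102.0, 104.0], [6, 12, 59]), ([13.0, 116.0], [30, 16, 183]), ([62.0, 149.0], [102, 70, 5346]), ([3.0, 134.0], [7, 25, 73]), ([2.0, 159.0], [4, 8, 30]), ([122.0, 176.0], [7, 34, 162]), ([117.0, 187.0], [5, 23, 63])]
```

The dark 56 mm patch beside the lip is the module lying lid-down, with the ring coil by it and the crystal at (-76,-204), all in the larger bay. The tab is at x ≈ -31, so the shutter is shut. The capacitor and parts tray haven't moved, and the arm is clear.

```bash
python3 -c "
from h import *
for f in ['s20','d20']: reg(f,[(-110,120),(-40,120),(-40,60),(-110,60)],.104,'cap',bright,20)
for f in ['scene0','side0']: reg(f,[(-110,120),(-40,120),(-40,60),(-110,60)],.104,'cap',bright,20)
print(arm.hand_in())"
```

```text
s20 cap [233. 279.] [13  9 73] [-90. 113.] [180. 188. 193.]
d20 cap [280. 205.] [ 28  10 132] [-86. 101.] [141. 148. 150.]
scene0 cap [233. 279.] [13  9 74] [-90. 113.] [184. 192. 197.]
side0 cap [277. 206.] [ 22   8 107] [-92. 101.] [147. 154. 156.]
the job is handed in; nothing more can be done
None
```

The job is handed in: shutter opened, module, coil and crystal swept into the parts tray's larger bay, and shutter shut again at its stop, with the capacitor and parts tray unmoved; the module's place was read from a dark patch under the lip rather than seen clearly, and the marker and tweezers were never touched but not re-measured.

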